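# Load the dead-weight pressure calibrator

## Robot

A 7-joint arm with a two-finger parallel gripper is mounted at the origin on the work surface. World frame = base frame: x ahead of the robot, y to its left, z up, the work surface at z = 0. Lengths are in m, angles in rad, forces in N, time in s.
With the tool pointing down it reaches from about 0.4 to 0.85 m from the base axis. Payload 10.4 kg.
Tool frame: the origin (TCP) lies midway between the tips of the shut fingers; the grasp point (between the pads) lies 19 mm behind it; z points along the fingers, y is the line along which they close (so a half turn about z gives the same grasp; the last joint's range is limited). The gripper opens to 87 mm and grips with 3 to 60 N. Pads are 19 mm wide; open, the fingers measure 117 mm over their backs; the gripper's body (75 mm by 190 mm) begins 51 mm behind the grasp point.
Start: joints at [1.268, 0.332, -0.065, 1.46, 0.022, 1.35, -0.088], TCP at [0.173, -0.601, 0.223] pointing down, gripper open.
Joint ranges: [-2.6, 2.6], [-0.5, 2.12], [-1.47, 1.34], [0.16, 2.42], [-1.27, 4.41], [0.06, 2.06], [-2.6, 2.6]. Speed limits (rad/s): [2.22, 2.22, 2.79, 2.79, 3.14, 3.14, 3.14].

## Interface

Orientations are given as a unit quaternion [x, y, z, w].
In Python, from bench import sensors, eyes, order gives the robot as it stands.
- The arm moves only by the tool arm_command, never from a script. Its argument "steps" is a list of rows, each an object with "rot": the turn, a rotation vector about the world's x, y, z in degrees, a list of three; "slide": the shift along the world's x, y, z in m, a list of three; "grip": the opening, from 0 (shut) to 1 (fully open). A call has exactly 8 rows; each row shifts and turns the commanded pose from where the row before left it; what a row does not reach is not made up. A row lasts 1/8 s, in which the tool goes at most 62.5 mm and 10.7 degrees, less where a joint would pass 70% of its speed; a pose out of reach is approached as far as the arm can. A call with a gripper value outside its range is refused whole. The fingers move at their own pace and stop on an object; "newtons" is the grip in N (left out, the last holds). Time passes only in rows, so rows that do not move let the fingers close, or fill a call up. It gives the time, the measured TCP pose, the force, the opening and the grip force at its end, in the units of the state.
- sensors.read_state(): the state, without advancing time (a new reading comes with each control period).
- eyes.camera(name): name is "scene" or "side" or "wrist"; returns a dict with "pixels" (480x640x3 uint8, red, green, blue), "intrinsics" (3x3 intrinsics, pixels), "k1" (the pictures are not rectified: a ray, as slopes to the right and down, at radius r is drawn at 1 + k1 r^2 times it, then the intrinsics apply), "pose" (4x4, takes a point from camera to world coordinates). Camera axes: x right, y down, z forward; pixel columns grow to the right and rows downward; lengths in m; the calibration is good to about 2 mm. A picture is of the moment at which its call begins. There is no depth.
- order.close_job(): hands the job in; it is judged then, once.
Trained networks look in a picture, given as the dict that the camera call returned (one of the last four; its "shot" number tells which), for a name from the list of things; names that differ only in an ending like _2 or _b are one class to them, and where a whole thing is asked for, a point or a joint stands for the part that bears it (a point fixed in the world has none). Each returns a list of dicts, best first, with "conf" (0 to 1); they miss things now and then, are a little off and sometimes report something else, mostly with a low value. They report only what shows in the picture. A call takes as long as a camera call. They do not tell look-alikes from the thing itself.
- eyes.look_for(name, picture): "bbox" ([left, top, right, bottom] in pixels, round what is visible of it).
The state is a dict: "time": time; "joint_positions": joint angles; "joint_vel": joint speeds; "joint_torque": joint torques, N m; "ee_pos": TCP position; "eef_rot": TCP orientation; "ft_force": force on the tool from outside, world axes, zero at the start; "torque": the same for the moment, N m; "width": finger opening in m; "grip_force": force on a finger pad.
Only numpy, scipy, OpenCV 4.12 (cv2) and the standard library are available. Lean on these libraries where they do the work, as an engineer would, in place of code of your own. Each camera call takes 0.05 s, during which the arm holds its last target. There are 200 camera calls.

## Task

Make the pressure calibrator ready for a reading: first pull the red lock rod up out of its sleeve and stand it in the blue jar, then load every slotted brass disc on the bench onto the weight hanger, larger discs below smaller ones, each lying flat with the stem at the inner end of its slot and its slot turned at least a quarter turn away from the slot of the disc beneath, so that none can slide off. When all are on, push the valve lever fully over to the far side, let go of everything, and leave the other things on the bench alone.

Things in the scene. Friction and masses are not known exactly. Their poses are not given: they have to be found in the camera images.
- rig: pressure calibrator, fixed: blue base plate 120 mm (x) by 370 mm (y), 12 mm high, origin at the centre of its underside, z up. In its middle a steel column 36 mm thick carries the weight hanger; the red lock rod's sleeve stands 125 mm from the column towards +y, the valve lever 155 mm towards -y
- pan (a point): on the stem's axis at the top of the hanger's round pan (52 mm across, top 125 mm above the bench); axes as the calibrator's. The upright stem is 8 mm thick with 59 mm free height, then a fixed head 20 mm across and 5 mm thick (top 189 mm above the bench), so discs must come in from the side
- sleeve (a point): centre of the mouth of the lock rod's sleeve, 67 mm above the bench: bore 16 mm, 55 mm deep, outside 28 mm across
- rod: lock rod, upright in the sleeve at the start, foot on the base plate (12 mm above the bench), 150 mm long, 0.12 kg: round steel shaft 12 mm thick from 0 to 100 mm above the origin, red square grip 20 by 20 mm from 95 to 150 mm above the origin. Origin at the centre of its foot, z along the rod to the grip, x and y square to the grip's faces
- jar: blue ceramic jar, open at the top, fixed to the bench: 90 mm across outside, wall 4 mm, 100 mm high, floor 6 mm thick; origin at the centre of its underside
- lever (a joint): valve lever, turning about the calibrator's y axis: 0 leaning fully towards the robot side (-x of the calibrator), 1.0 rad leaning fully to the far side (+x); it starts at 0 to 0.15, turns with light friction (about 0.06 N m) and stays where it is left; stops at 0 and 1.0
- lever_tip (a point): centre of the red 26 mm ball on the end of the valve lever, 70 mm from its pivot; the pivot is 34 mm above the bench, on a block 70 by 50 mm and 37 mm high in all, 10 mm towards -x and 155 mm towards -y of the stem axis in the calibrator's axes
- big1: larger slotted brass disc, 68 mm across, 10 mm thick, about 0.27 kg, lying flat on the bench at the start; may be absent. Origin at its centre, at mid thickness (5 mm above what it lies on); either face may lie up; a 13 mm wide slot runs along its +x axis from 6.5 mm behind the centre out through the rim
- big1_slot (a point): point in that disc's slot, 25 mm from the disc's centre on the way out to the slot's mouth, at mid thickness
- big2: larger slotted brass disc, 68 mm across, 10 mm thick, about 0.27 kg, lying flat on the bench at the start; may be absent. Origin at its centre, at mid thickness (5 mm above what it lies on); either face may lie up; a 13 mm wide slot runs along its +x axis from 6.5 mm behind the centre out through the rim
- big2_slot (a point): point in that disc's slot, 25 mm from the disc's centre on the way out to the slot's mouth, at mid thickness
- big3: larger slotted brass disc, 68 mm across, 10 mm thick, about 0.27 kg, lying flat on the bench at the start; may be absent. Origin at its centre, at mid thickness (5 mm above what it lies on); either face may lie up; a 13 mm wide slot runs along its +x axis from 6.5 mm behind the centre out through the rim
- big3_slot (a point): point in that disc's slot, 25 mm from the disc's centre on the way out to the slot's mouth, at mid thickness
- small1: smaller slotted brass disc, 56 mm across, 10 mm thick, about 0.18 kg, lying flat on the bench at the start; may be absent. Origin at its centre, at mid thickness (5 mm above what it lies on); either face may lie up; a 13 mm wide slot runs along its +x axis from 6.5 mm behind the centre out through the rim
- small1_slot (a point): point in that disc's slot, 25 mm from the disc's centre on the way out to the slot's mouth, at mid thickness
- small2: smaller slotted brass disc, 56 mm across, 10 mm thick, about 0.18 kg, lying flat on the bench at the start; may be absent. Origin at its centre, at mid thickness (5 mm above what it lies on); either face may lie up; a 13 mm wide slot runs along its +x axis from 6.5 mm behind the centre out through the rim
- small2_slot (a point): point in that disc's slot, 25 mm from the disc's centre on the way out to the slot's mouth, at mid thickness
- bottle_clear: clear lab bottle with blue cap, 80 mm across, 170 mm high; origin at the centre of its underside; not part of the job, leave it alone
- bottle_amber: amber lab bottle with blue cap, 76 mm across, 160 mm high; origin at the centre of its underside; not part of the job, leave it alone
- cylinder: glass measuring cylinder, foot 76 mm across, 186 mm high; origin at the centre of its underside; not part of the job, leave it alone
- timer: white timer, 60 by 75 by 24 mm; origin at the centre of its underside; not part of the job, leave it alone
- rack: yellow open rack, 90 by 130 by 40 mm; origin at the centre of its underside; not part of the job, leave it alone
- cap1: blue bottle cap, 45 mm across, 23 mm high; origin at the centre of its underside; not part of the job, leave it alone
- cap2: blue bottle cap, 45 mm across, 23 mm high; origin at the centre of its underside; not part of the job, leave it alone
Things that resemble listed ones, but are neither listed nor needed, are in the scene too. What is shaped like the big1 but purple or turquoise is not meant.

How it is judged:
On the way, in this order (a step that is already met when the one before it is completed fails the run):
1. the lock rod stands in the blue jar (horizontal distance between rod and jar below 0.042 m and z of rod in the frame of jar below 0.03 m and angle between rod's own z axis and vertical below 1 rad), for 0.2 s.
2. every disc present is on the hanger, flat, home on the stem, larger below smaller, slots staggered (horizontal distance between each of big1, big2, big3, small1, small2 and pan below 0.008 m and z of big1 in the frame of pan between 0 and 0.051 m and angle between the z axis of each of big1, big2, big3, small1, small2 and the z axis of rig, either way round below 0.12 rad and z of big2 in the frame of pan between 0 and 0.051 m and z of big3 in the frame of pan between 0 and 0.051 m and z of small1 in the frame of pan between 0 and 0.051 m and z of small2 in the frame of pan between 0 and 0.051 m and (z of big1 in the frame of big2 above 0.015 m or z of big1 in the frame of big2 below -0.015 m or horizontal distance between big1_slot and big2_slot above 0.03 m) and (z of big1 in the frame of big3 above 0.015 m or z of big1 in the frame of big3 below -0.015 m or horizontal distance between big1_slot and big3_slot above 0.03 m) and (z of big1 in the frame of small1 above 0.015 m or z of big1 in the frame of small1 below -0.015 m or horizontal distance between big1_slot and small1_slot above 0.03 m) and (z of big1 in the frame of small2 above 0.015 m or z of big1 in the frame of small2 below -0.015 m or horizontal distance between big1_slot and small2_slot above 0.03 m) and (z of big2 in the frame of big3 above 0.015 m or z of big2 in the frame of big3 below -0.015 m or horizontal distance between big2_slot and big3_slot above 0.03 m) and (z of big2 in the frame of small1 above 0.015 m or z of big2 in the frame of small1 below -0.015 m or horizontal distance between big2_slot and small1_slot above 0.03 m) and (z of big2 in the frame of small2 above 0.015 m or z of big2 in the frame of small2 below -0.015 m or horizontal distance between big2_slot and small2_slot above 0.03 m) and (z of big3 in the frame of small1 above 0.015 m or z of big3 in the frame of small1 below -0.015 m or horizontal distance between big3_slot and small1_slot above 0.03 m) and (z of big3 in the frame of small2 above 0.015 m or z of big3 in the frame of small2 below -0.015 m or horizontal distance between big3_slot and small2_slot above 0.03 m) and (z of small1 in the frame of small2 above 0.015 m or z of small1 in the frame of small2 below -0.015 m or horizontal distance between small1_slot and small2_slot above 0.03 m) and ((z of small1 in the frame of pan above 0.01 m and z of big1 in the frame of pan below 0.01 m) or (z of small1 in the frame of pan above 0.02 m and z of big1 in the frame of pan below 0.02 m) or (z of small1 in the frame of pan above 0.03 m and z of big1 in the frame of pan below 0.03 m) or (z of small1 in the frame of pan above 0.04 m and z of big1 in the frame of pan below 0.04 m)) and ((z of small1 in the frame of pan above 0.01 m and z of big2 in the frame of pan below 0.01 m) or (z of small1 in the frame of pan above 0.02 m and z of big2 in the frame of pan below 0.02 m) or (z of small1 in the frame of pan above 0.03 m and z of big2 in the frame of pan below 0.03 m) or (z of small1 in the frame of pan above 0.04 m and z of big2 in the frame of pan below 0.04 m)) and ((z of small1 in the frame of pan above 0.01 m and z of big3 in the frame of pan below 0.01 m) or (z of small1 in the frame of pan above 0.02 m and z of big3 in the frame of pan below 0.02 m) or (z of small1 in the frame of pan above 0.03 m and z of big3 in the frame of pan below 0.03 m) or (z of small1 in the frame of pan above 0.04 m and z of big3 in the frame of pan below 0.04 m)) and ((z of small2 in the frame of pan above 0.01 m and z of big1 in the frame of pan below 0.01 m) or (z of small2 in the frame of pan above 0.02 m and z of big1 in the frame of pan below 0.02 m) or (z of small2 in the frame of pan above 0.03 m and z of big1 in the frame of pan below 0.03 m) or (z of small2 in the frame of pan above 0.04 m and z of big1 in the frame of pan below 0.04 m)) and ((z of small2 in the frame of pan above 0.01 m and z of big2 in the frame of pan below 0.01 m) or (z of small2 in the frame of pan above 0.02 m and z of big2 in the frame of pan below 0.02 m) or (z of small2 in the frame of pan above 0.03 m and z of big2 in the frame of pan below 0.03 m) or (z of small2 in the frame of pan above 0.04 m and z of big2 in the frame of pan below 0.04 m)) and ((z of small2 in the frame of pan above 0.01 m and z of big3 in the frame of pan below 0.01 m) or (z of small2 in the frame of pan above 0.02 m and z of big3 in the frame of pan below 0.02 m) or (z of small2 in the frame of pan above 0.03 m and z of big3 in the frame of pan below 0.03 m) or (z of small2 in the frame of pan above 0.04 m and z of big3 in the frame of pan below 0.04 m))), for 0.2 s.
3. the valve lever is pushed over to the far side (value of joint lever above 0.88 rad), for 0.2 s.
At the end, for the whole second after the job is handed in: Rod in the jar; every disc present on the hanger, flat, centre within 8 mm of the stem axis, smaller discs above larger, slot directions of neighbouring discs differing by a quarter turn with leeway (at least 74 degrees); lever past 0.88 rad; all at rest (all of step 1 and all of step 2 and value of joint lever above 0.88 rad and linear speed of each of rod, big1, big2, big3, small1, small2 below 0.02 m/s); the robot touches nothing.
It fails at once if a disc is on the hanger while the lock rod is still in its sleeve (horizontal distance between rod and sleeve below 0.012 m and z of rod in the frame of sleeve below -0.02 m and ((horizontal distance between big1 and pan below 0.012 m and z of big1 in the frame of pan above 0 m) or (horizontal distance between big2 and pan below 0.012 m and z of big2 in the frame of pan above 0 m) or (horizontal distance between big3 and pan below 0.012 m and z of big3 in the frame of pan above 0 m) or (horizontal distance between small1 and pan below 0.012 m and z of small1 in the frame of pan above 0 m) or (horizontal distance between small2 and pan below 0.012 m and z of small2 in the frame of pan above 0 m))).
It fails at once if a bystander is shoved more than 4 cm or knocked over (distance of any of bottle_clear, bottle_amber, cylinder, timer, rack, cap1, cap2 from where it was at the start of the episode above 0.04 m or angle between any of bottle_clear, bottle_amber, cylinder, timer, rack, cap1, cap2's own z axis and vertical above 0.5 rad).
Of big1, big2, big3, small1, small2 only 4 to 5 are there at a start; the rules pass over those that are not, and their reading is None.
At some moment in a run one of big1, big2, big3, small1, small2 may be knocked a few centimetres aside while the robot is not near it.
It also fails if it takes over 210 s, if anything falls off the work surface, if the arm or the gripper's body presses on something with over 40 N, if the wrist force passes 120 N, or if a joint passes its speed limit or range.

## Working session

There is one attempt and no reset: what is moved stays moved. The work goes in short steps, Python scripts to look and compute and a tool call to move; the robot and the scene stay as the last step left them, time stands still between calls to the robot, and variables do not carry over. Pictures are saved under pics/ and viewed, at most 14 in all, crops included, and the job is handed in when it is done.

Besides the shell and the picture viewer there is one more tool, called after "Emit:" by a JSON object that holds its "fn" and its "kwargs", one argument or row to a line. arm_command: Moves the arm, as the interface text tells. Its arguments: {"type":"object","properties":{"steps":{"type":"array","items":{"type":"object","properties":{"rot":{"type":"array","items":{"type":"number"}},"slide":{"type":"array","items":{"type":"number"}},"grip":{"type":"number"}}}},"newtons":{"type":"number"}},"required":["steps"]}

```bash
ls; mkdir -p pics; cat > h.py <<'E'
import numpy as np, cv2
from bench import sensors, eyes, order
def save(c,name,box=None,scale=1):
    im=c["pixels"][:,:,::-1].copy()
    if box: im=im[box[1]:box[3],box[0]:box[2]]
    if scale!=1: im=cv2.resize(im,None,fx=scale,fy=scale,interpolation=cv2.INTER_CUBIC)
    cv2.imwrite("pics/"+name,im)
def ray(c,uv):
    K=np.array(c["intrinsics"]);k=c["k1"]
    d=np.array([(uv[0]-K[0,2])/K[0,0],(uv[1]-K[1,2])/K[1,1]]);s=d.copy()
    for _ in range(30): s=d/(1+k*(s@s))
    T=np.array(c["pose"]);return T[:3,3],T[:3,:3]@np.array([s[0],s[1],1])
def onz(c,uv,z):
    o,r=ray(c,uv);return o+r*(z-o[2])/r[2]
def proj(c,p):
    T=np.array(c["pose"]);q=T[:3,:3].T@(np.array(p)-T[:3,3]);s=q[:2]/q[2];s=s*(1+c["k1"]*(s@s));K=np.array(c["intrinsics"])
    return np.array([K[0,0]*s[0]+K[0,2],K[1,1]*s[1]+K[1,2]])
E
python3 - <<'E'
from h import *
for n in ["scene","side","wrist"]:
    c=eyes.camera(n);save(c,n+"0.png");print(n,np.round(c["pose"],3).tolist(),np.round(c["intrinsics"],1).tolist(),c["k1"])
    if n!="wrist":
        for t in ["rig","rod","jar","lever_tip","big1","small1","bottle_clear","bottle_amber","cylinder","timer","rack","cap1"]:
            print(t,[(np.round(b["bbox"]).astype(int).tolist(),round(b["conf"],2)) for b in eyes.look_for(t,c)])
print(sensors.read_state())
E
```

```text
pics
scene [[-0.837, 0.434, -0.334, 0.838], [0.547, 0.676, -0.493, 0.508], [0.012, -0.595, -0.803, 0.955], [0.0, 0.0, 0.0, 1.0]] [[467.0, 0.0, 318.7], [0.0, 467.0, 242.0], [0.0, 0.0, 1.0]] -0.024954168515678304
rig [([224, 234, 354, 394], 0.61)]
rod [([307, 315, 323, 349], 0.65), ([355, 365, 377, 394], 0.57)]
jar [([412, 354, 470, 415], 0.63)]
lever_tip [([250, 230, 266, 254], 0.53)]
big1 [([285, 202, 310, 227], 0.96), ([332, 198, 354, 221], 0.84), ([312, 178, 330, 195], 0.81), ([261, 164, 282, 185], 0.56)]
small1 [([310, 235, 335, 257], 0.85), ([339, 269, 361, 294], 0.63)]
bottle_clear [([249, 230, 264, 254], 0.73), ([181, 120, 215, 187], 0.63), ([336, 272, 359, 294], 0.25)]
bottle_amber [([157, 155, 191, 213], 0.58)]
cylinder [([154, 154, 189, 213], 0.39)]
timer [([426, 301, 468, 341], 0.97)]
rack [([280, 115, 332, 161], 0.86)]
cap1 [([230, 181, 244, 196], 0.74), ([355, 370, 378, 395], 0.65), ([262, 165, 283, 184], 0.54)]
side [[-0.968, -0.168, 0.188, 0.316], [-0.252, 0.664, -0.704, 0.675], [-0.007, -0.729, -0.685, 0.753], [0.0, 0.0, 0.0, 1.0]] [[447.6, 0.0, 313.5], [0.0, 447.6, 23
[... 963 characters left out ...]
7162,  0.3322008 , -0.06468925,  1.46013527,  0.02161436,
        1.34986946, -0.08847546]), 'joint_vel': array([ 7.86763632e-05,  4.88077133e-04, -6.71222684e-04,  5.15825223e-04,
        2.09853965e-03,  1.36134908e-04, -6.95272159e-05]), 'joint_torque': array([ 7.36117727e-04, -6.23038745e+01,  2.54724553e-02, -3.90122223e+01,
       -6.11392013e-02,  3.17128259e-02,  1.36148722e-05]), 'ee_pos': array([ 0.1726283 , -0.60070418,  0.22255814]), 'eef_rot': array([9.90226722e-01, 1.39466976e-01, 6.48895063e-06, 4.05883203e-05]), 'ft_force': array([-0.31503491, -0.11956489, -0.94781834]), 'torque': array([ 0.03582023,  0.02501523, -0.01607049]), 'grip_force': 0.0, 'width': 0.08702278973717356}
```

View pics/scene0.png

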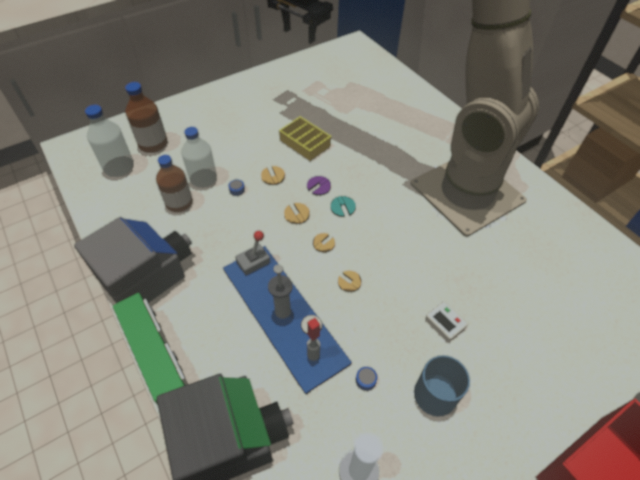

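View pics/side0.png

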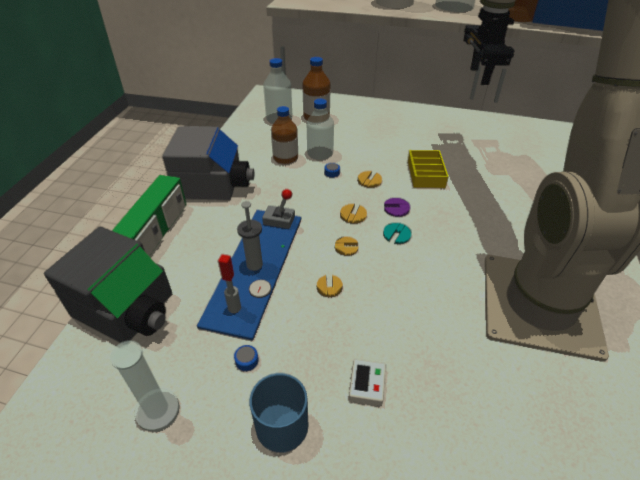

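```bash
cat >> h.py <<'E'
def discs(c,minarea=60,z=0.01):
    hsv=cv2.cvtColor(c["pixels"],cv2.COLOR_RGB2HSV)
    m=cv2.inRange(hsv,(10,90,120),(24,255,255))
    n,l,st,ce=cv2.connectedComponentsWithStats(m)
    out=[]
    for i in range(1,n):
        if st[i,4]<minarea: continue
        ys,xs=np.where(l==i)
        P=np.array([onz(c,(x,y),z)[:2] for x,y in zip(xs,ys)],np.float32)
        (cx,cy),r=cv2.minEnclosingCircle(P)
        g=P.mean(0); d=np.array([cx,cy])-g
        out.append((np.round([cx,cy,r*2],4).tolist(),round(np.degrees(np.arctan2(d[1],d[0]))),round(float(np.hypot(*d)),4),ce[i].round().tolist(),int(st[i,4])))
    return out
E
python3 - <<'E'
from h import *
for n in ["scene","side"]:
    c=eyes.camera(n);print(n)
    for d in discs(c): print(d)
    P=dict(scene={'plate corners':[(224,267,.012),(262,249,.012),(349,361,.012),(307,388,.012)],'head':[(278,268,.189)],'rodtop':[(313,322,.162)],'ball':[(259,236,.09)],'jar':[(444,378,.1)],'cap':[(367,375,.02),(237,186,.02)],'timer':[(447,320,.02)],'cyl':[(366,448,.186)]},
     side={'plate corners':[(263,211,.012),(301,212,.012),(250,339,.012),(202,327,.012)],'head':[(247,205,.189)],'rodtop':[(226,257,.162)],'ball':[(287,195,.09)],'jar':[(279,394,.1)],'cap':[(247,355,.02),(332,169,.02)],'timer':[(368,382,.02)],'cyl':[(157,413,.0)]})[n]
    for k,v in P.items(): print(k,[np.round(onz(c,p[:2],p[2])[:2],3).tolist() for p in v])
E
```

```text
scene
([-0.6335, 0.0006, 0.1821], 148, 0.0252, [601.0, 113.0], 271)
([0.4253, -0.3391, 0.066], -107, 0.0033, [273.0, 176.0], 248)
([0.4415, -0.1832, 0.0668], -106, 0.0029, [297.0, 214.0], 309)
([0.4353, -0.0651, 0.054], -166, 0.0027, [323.0, 243.0], 218)
([0.4467, 0.0629, 0.0543], -79, 0.0028, [350.0, 281.0], 262)
plate corners [[0.679, -0.131], [0.576, -0.128], [0.564, 0.227], [0.669, 0.228]]
head [[0.621, 0.048]]
rodtop [[0.62, 0.172]]
ball [[0.586, -0.112]]
jar [[0.458, 0.379]]
cap [[0.552, 0.274], [0.533, -0.345]]
timer [[0.327, 0.27]]
cyl [[0.674, 0.409]]
side
([0.4235, -0.3412, 0.0704], -120, 0.0029, [369.0, 178.0], 235)
([0.4412, -0.1837, 0.0713], -106, 0.0007, [353.0, 213.0], 316)
([0.4343, -0.0662, 0.057], -144, 0.0013, [346.0, 245.0], 268)
([0.4461, 0.0622, 0.0569], -62, 0.0013, [329.0, 285.0], 315)
plate corners [[0.664, -0.131], [0.569, -0.151], [0.563, 0.236], [0.665, 0.234]]
head [[0.618, 0.052]]
rodtop [[0.617, 0.171]]
ball [[0.592, -0.115]]
jar [[0.455, 0.371]]
cap [[0.553, 0.275], [0.533, -0.342]]
timer [[0.326, 0.273]]
cyl [[0.672, 0.414]]
```

Emit:
{"fn": "arm_command", "kwargs": {
  "steps": [
    {"slide":[0.01,0.02,0.03],"grip":1},
    {"slide":[0.027,0.047,0.02],"grip":1},
    {"slide":[0.027,0.047,0.02],"grip":1},
    {"slide":[0.027,0.047,0.01],"grip":1},
    {"slide":[0.027,0.047,0.0],"grip":1},
    {"slide":[0.027,0.047,0.0],"grip":1},
    {"slide":[0.027,0.047,0.0],"grip":1},
    {"slide":[0.027,0.047,0.0],"grip":1}
  ],
  "newtons": 40
}}

```text
schema error: expected keys rot, slide, grip
```

Emit:
{"fn": "arm_command", "kwargs": {
  "steps": [
    {"slide":[0.027,0.047,0],"grip":1},
    {"slide":[0.027,0.047,0],"grip":1},
    {"slide":[0.027,0.047,0],"grip":1},
    {"slide":[0.027,0.047,0],"grip":1},
    {"slide":[0.027,0.047,0.0],"grip":1},
    {"slide":[0.027,0.047,0.0],"grip":1},
    {"slide":[0.027,0.047,0.0],"grip":1},
    {"slide":[0.027,0.047,0.0],"grip":1}
  ]
}}

```text
schema error: expected keys rot, slide, grip
```

Emit:
{"fn": "arm_command", "kwargs": {
  "steps": [
    {"rot":[0,0,-1],"slide":[0.01,0.02,0.03],"grip":1},
    {"rot":[0,0,-1],"slide":[0.027,0.047,0.02],"grip":1},
    {"rot":[0,0,-1],"slide":[0.027,0.047,0.02],"grip":1},
    {"rot":[0,0,-1],"slide":[0.027,0.047,0.01],"grip":1},
    {"rot":[0,0,-1],"slide":[0.027,0.047,0.0],"grip":1},
    {"rot":[0,0,-1],"slide":[0.027,0.047,0.0],"grip":1},
    {"rot":[0,0,-1],"slide":[0.027,0.047,0.0],"grip":1},
    {"rot":[0,0,-1],"slide":[0.027,0.047,0.0],"grip":1}
  ],
  "newtons": 40
}}

```text
time: 2.45
ee_pos: [0.3723, -0.2501, 0.3028]
eef_rot: [0.998, 0.07, 0.0, 0.0]
ft_force: [0.9, -1.3, 0.7]
width: 0.0871
grip_force: 0.0
```

Emit:
{"fn": "arm_command", "kwargs": {
  "steps": [
    {"rot":[0,0,-1],"slide":[0.027,0.047,0],"grip":1},
    {"rot":[0,0,-1],"slide":[0.027,0.047,0],"grip":1},
    {"rot":[0,0,-1],"slide":[0.027,0.047,0],"grip":1},
    {"rot":[0,0,-1],"slide":[0.027,0.047,0],"grip":1},
    {"rot":[0,0,-1],"slide":[0.027,0.047,0.0],"grip":1},
    {"rot":[0,0,-1],"slide":[0.027,0.047,0.0],"grip":1},
    {"rot":[0,0,-1],"slide":[0.027,0.047,0.0],"grip":1},
    {"rot":[0,0,-1],"slide":[0.027,0.047,0.0],"grip":1}
  ]
}}

```text
time: 3.45
ee_pos: [0.5885, 0.1255, 0.3027]
eef_rot: [1.0, -0.001, 0.0, 0.0]
ft_force: [1.5, 0.1, 0.4]
width: 0.0872
grip_force: 0.0
```

```bash
python3 - <<'E'
from h import *
c=eyes.camera("wrist");save(c,"w1.png");print(sensors.read_state()["ee_pos"])
for t in ["rod","jar","rig","sleeve"]:
    try: print(t,[(b["bbox"],b["conf"]) for b in eyes.look_for(t,c)])
    except Exception as e: print(e)
E
```

```text
[0.58896751 0.13277985 0.30124768]
rod [([256.7, 184.0, 287.8, 213.9], 0.76), ([235.5, 133.3, 552.4, 231.8], 0.51)]
jar [([126.4, 271.0, 179.6, 310.5], 0.91)]
rig [([235.3, 130.7, 553.2, 229.6], 0.7), ([447.9, 293.4, 473.2, 308.6], 0.64)]
sleeve [([235.4, 133.2, 556.8, 227.3], 0.96)]
```

View pics/w1.png

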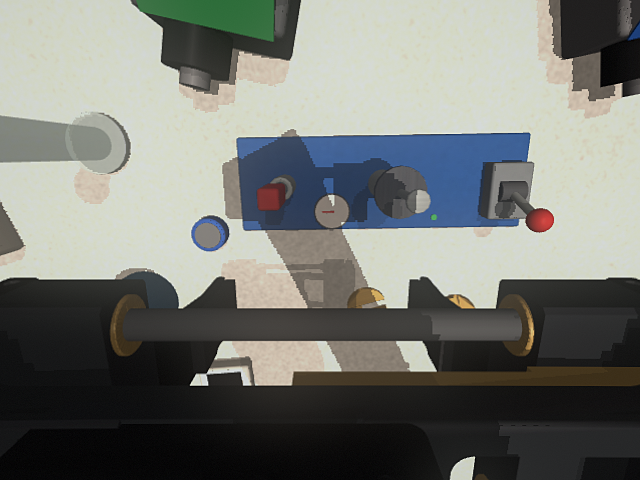

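```bash
python3 - <<'E'
from h import *
c=eyes.camera("wrist")
hsv=cv2.cvtColor(c["pixels"],cv2.COLOR_RGB2HSV)
m=cv2.inRange(hsv,(0,120,60),(8,255,255))|cv2.inRange(hsv,(172,120,60),(180,255,255))
n,l,st,ce=cv2.connectedComponentsWithStats(m)
for i in range(1,n):
    if st[i,4]>80: print(st[i],ce[i])
print(c["pixels"][180:216:3,252:292:3,0])
for p in [(237,139),(530,133),(518,226),(244,230)]: print(np.round(onz(c,p,.012),4))
print('head',onz(c,(419,201),.189),'ball',onz(c,(540,219.5),.095))
print(proj(c,[0.6185,0.171,0.162]))
E
```

```text
[255 183  28  26 545] [267.38899083 195.97798165]
[527 208  26  24 467] [539.40471092 219.6359743 ]
[[ 55  55  54  52  51  50  93 106 101  87  97 117  72  67]
 [ 56  55  52  51  59  84  83  82  82  83  74  91 111  63]
 [ 55  52  56  82  81  80  80  81  81  77  72  58 101  69]
 [ 55  99 121 121 122 124 124 124  89  74  72  47 100  63]
 [ 54 101 122 123 123 125 125 129 101  73  72  91  97  51]
 [ 55  98 122 121 121 122 124 126 106  73  70 102  76  43]
 [ 55  91 120 121 120 122 122 125 109  72  71  54  39  46]
 [ 56  71 121 120 120 119 120 122 111  72  63  43  42  47]
 [ 55  55 120 120 120 120 119 120 113  74  43  42  47  46]
 [ 55  52 114 112 111 112 111 110 105  43  44  48  47  48]
 [ 55  54  51  51  48  46  46  45  45  45  45  50  48  47]
 [ 57  56  54  54  52  51  49  49  47  46  44  50  48  48]]
[0.675  0.2307 0.012 ]
[ 0.6821 -0.134   0.012 ]
[ 0.5643 -0.1366  0.012 ]
[0.5587 0.2288 0.012 ]
head [0.6211504 0.0476092 0.189    ] ball [ 0.58860378 -0.1110963   0.095     ]
[268.99526004 199.87158244]
```

Emit:
{"fn": "arm_command", "kwargs": {
  "steps": [
    {"rot":[0,0,0],"slide":[0.0295,0.0395,0],"grip":1},
    {"rot":[0,0,0],"slide":[0,0,-0.03],"grip":1},
    {"rot":[0,0,0],"slide":[0,0,-0.04],"grip":1},
    {"rot":[0,0,0],"slide":[0,0,-0.04],"grip":1},
    {"rot":[0,0,0],"slide":[0,0,-0.04],"grip":1},
    {"rot":[0,0,0],"slide":[0,0,-0.024],"grip":1},
    {"rot":[0,0,0],"slide":[0,0,0],"grip":1},
    {"rot":[0,0,0],"slide":[0,0,0],"grip":0}
  ]
}}

```text
time: 4.75
ee_pos: [0.6179, 0.1631, 0.1303]
eef_rot: [1.0, -0.0, 0.001, 0.0]
ft_force: [0.6, -0.4, 0.3]
width: 0.0824
grip_force: 0.0
```

Emit:
{"fn": "arm_command", "kwargs": {
  "steps": [
    {"rot":[0,0,0],"slide":[0,0,0],"grip":0},
    {"rot":[0,0,0],"slide":[0,0,0],"grip":0},
    {"rot":[0,0,0],"slide":[0,0,0],"grip":0},
    {"rot":[0,0,0],"slide":[0,0,0],"grip":0},
    {"rot":[0,0,0],"slide":[0,0,0],"grip":0},
    {"rot":[0,0,0],"slide":[0,0,0],"grip":0},
    {"rot":[0,0,0],"slide":[0,0,0.01],"grip":0},
    {"rot":[0,0,0],"slide":[0,0,0.02],"grip":0}
  ]
}}

```text
time: 5.75
ee_pos: [0.6166, 0.1642, 0.159]
eef_rot: [1.0, 0.001, -0.001, -0.0]
ft_force: [1.1, 3.7, -3.4]
width: 0.0205
grip_force: 38.7
```

Emit:
{"fn": "arm_command", "kwargs": {
  "steps": [
    {"rot":[0,0,0],"slide":[0,0,0.025],"grip":0},
    {"rot":[0,0,0],"slide":[0,0,0.025],"grip":0},
    {"rot":[0,0,0],"slide":[0,0,0.025],"grip":0},
    {"rot":[0,0,0],"slide":[0,0,0.025],"grip":0},
    {"rot":[0,0,0],"slide":[-0.02,0.03,0],"grip":0},
    {"rot":[0,0,0],"slide":[-0.03,0.04,0],"grip":0},
    {"rot":[0,0,0],"slide":[-0.03,0.04,0],"grip":0},
    {"rot":[0,0,0],"slide":[-0.02,0.03,0],"grip":0}
  ]
}}

```text
time: 6.75
ee_pos: [0.5157, 0.3052, 0.2605]
eef_rot: [1.0, 0.001, 0.001, 0.0]
ft_force: [0.1, 0.3, -1.2]
width: 0.0198
grip_force: 39.8
```

```bash
python3 - <<'E'
from h import *
c=eyes.camera("side");save(c,"s1.png",(150,180,450,460),2);s=sensors.read_state();print(s["ee_pos"],s["width"])
c2=eyes.camera("scene")
for q in (c,c2):
  b=eyes.look_for("jar",q);print(b)
  im=cv2.cvtColor(q["pixels"],cv2.COLOR_RGB2HSV)
# jar rim: project hypothesised circle points for checking
for p in [(0.4565,0.375)]:
  for a in range(0,360,90): print(proj(c,[p[0]+.045*np.cos(np.radians(a)),p[1]+.045*np.sin(np.radians(a)),.1]).round(),end=' ')
E
```

```text
[0.51235061 0.30985922 0.26080153] 0.019896479329208704
[{'bbox': [251.0, 371.5, 308.7, 454.6], 'conf': 0.83}]
[{'bbox': [412.2, 356.7, 469.1, 416.3], 'conf': 0.58}]
[250. 389.] [268. 424.] [305. 403.] [286. 371.]
```

View pics/s1.png

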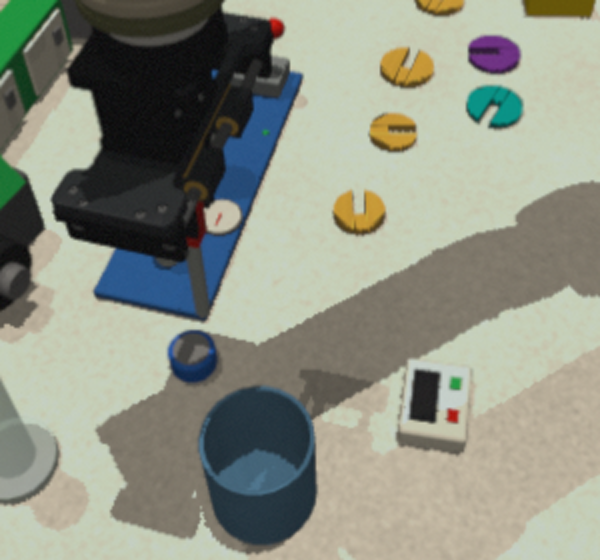

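Emit:
{"fn": "arm_command", "kwargs": {
  "steps": [
    {"rot":[0,0,0],"slide":[-0.029,0.033,0],"grip":0},
    {"rot":[0,0,0],"slide":[-0.028,0.033,0],"grip":0},
    {"rot":[0,0,0],"slide":[0,0,0],"grip":0},
    {"rot":[0,0,0],"slide":[0,0,-0.03],"grip":0},
    {"rot":[0,0,0],"slide":[0,0,-0.03],"grip":0},
    {"rot":[0,0,0],"slide":[0,0,-0.03],"grip":0},
    {"rot":[0,0,0],"slide":[0,0,-0.03],"grip":0},
    {"rot":[0,0,0],"slide":[0,0,-0.014],"grip":0}
  ]
}}

```text
time: 7.95
ee_pos: [0.4616, 0.368, 0.1239]
eef_rot: [1.0, -0.001, -0.0, 0.001]
ft_force: [-1.2, 0.8, 53.8]
width: 0.0197
grip_force: 40.0
```

Emit:
{"fn": "arm_command", "kwargs": {
  "steps": [
    {"rot":[0,0,0],"slide":[0,0,0],"grip":0},
    {"rot":[0,0,0],"slide":[0,0,0],"grip":0.2},
    {"rot":[0,0,0],"slide":[0,0,0],"grip":0.35},
    {"rot":[0,0,0],"slide":[0,0,0],"grip":0.6},
    {"rot":[0,0,0],"slide":[0,0,0.02],"grip":1},
    {"rot":[0,0,0],"slide":[0,0,0.04],"grip":1},
    {"rot":[0,0,0],"slide":[0,0,0.04],"grip":1},
    {"rot":[0,0,0],"slide":[0,0,0.04],"grip":1}
  ]
}}

```text
time: 8.95
ee_pos: [0.4599, 0.37, 0.2676]
eef_rot: [1.0, 0.0, 0.001, -0.0]
ft_force: [0.1, 0.8, -1.2]
width: 0.0715
grip_force: 0.0
```

```bash
python3 - <<'E'
from h import *
c=eyes.camera("side");s=sensors.read_state();print(s["ee_pos"],s["width"],s["joint_positions"].round(2))
print(eyes.look_for("rod",c));
for n in ("scene","side"):
  c=eyes.camera(n)
  for d in discs(c): print(d)
E
```

```text
[0.46099385 0.37149936 0.27316464] 0.07608711485916095 [-0.09  0.34 -0.84  1.45  0.25  1.46 -2.5 ]
[{'bbox': [265.5, 368.4, 280.9, 420.9], 'conf': 0.81}, {'bbox': [337.7, 236.0, 358.4, 255.8], 'conf': 0.25}]
([0.3143, -0.4237, 0.1044], -12, 0.0004, [291.0, 143.0], 86)
([0.4259, -0.3384, 0.066], -103, 0.0031, [273.0, 176.0], 241)
([0.4419, -0.1831, 0.0664], -104, 0.003, [297.0, 214.0], 300)
([0.4357, -0.0654, 0.0535], -153, 0.0029, [323.0, 243.0], 212)
([0.447, 0.0631, 0.0536], -79, 0.003, [350.0, 282.0], 253)
([0.4216, -0.3397, 0.075], -141, 0.0037, [369.0, 179.0], 253)
([0.441, -0.1818, 0.0747], 160, 0.0003, [353.0, 213.0], 338)
([0.4333, -0.0647, 0.0596], -168, 0.0019, [346.0, 245.0], 284)
([0.4453, 0.0634, 0.0591], -89, 0.0009, [329.0, 285.0], 334)
```

Emit:
{"fn": "arm_command", "kwargs": {
  "steps": [
    {"rot":[0,0,5],"slide":[0,-0.03,0.03],"grip":1},
    {"rot":[0,0,5],"slide":[-0.003,-0.05,0],"grip":1},
    {"rot":[0,0,5],"slide":[-0.003,-0.05,0],"grip":1},
    {"rot":[0,0,5],"slide":[-0.003,-0.05,0],"grip":1},
    {"rot":[0,0,5],"slide":[-0.003,-0.05,0],"grip":1},
    {"rot":[0,0,5],"slide":[-0.003,-0.05,0],"grip":1},
    {"rot":[0,0,5],"slide":[-0.003,-0.05,0],"grip":1},
    {"rot":[0,0,5],"slide":[-0.003,-0.05,0],"grip":1}
  ]
}}

```text
time: 10.15
ee_pos: [0.4382, -0.0119, 0.2941]
eef_rot: [0.939, 0.344, -0.0, -0.0]
ft_force: [0.0, 0.4, 0.2]
width: 0.0873
grip_force: 0.0
```

Emit:
{"fn": "arm_command", "kwargs": {
  "steps": [
    {"rot":[0,0,5],"slide":[-0.003,-0.053,0],"grip":1},
    {"rot":[0,0,5],"slide":[-0.003,-0.053,0],"grip":1},
    {"rot":[0,0,5],"slide":[-0.003,-0.053,0],"grip":1},
    {"rot":[0,0,5],"slide":[-0.003,-0.053,0],"grip":1},
    {"rot":[0,0,5],"slide":[-0.003,-0.053,0],"grip":1},
    {"rot":[0,0,5],"slide":[-0.003,-0.053,0],"grip":1},
    {"rot":[0,0,5],"slide":[-0.003,-0.053,0],"grip":1},
    {"rot":[0,0,5],"slide":[-0.003,-0.053,0],"grip":1}
  ]
}}

```text
time: 11.15
ee_pos: [0.4146, -0.4355, 0.2937]
eef_rot: [0.765, 0.644, -0.0, -0.001]
ft_force: [1.6, 0.3, 0.5]
width: 0.0867
grip_force: 0.0
```

```bash
python3 - <<'E'
from h import *
c=eyes.camera("wrist");s=sensors.read_state();print(s["ee_pos"],s["eef_rot"].round(4),s["joint_positions"].round(2))
save(c,"w2.png")
for d in discs(c,150): print(d)
print(eyes.look_for("big1",c))
E
```

```text
[ 0.4111372  -0.44249472  0.29215705] [ 0.7657  0.6432 -0.0017 -0.0009] [ 0.9   0.27 -0.19  1.4   0.05  1.48  0.53]
([0.4185, -0.2071, 0.0329], -143, 0.0037, [294.0, 9.0], 369)
([0.457, -0.2116, 0.0292], -41, 0.0027, [324.0, 8.0], 312)
([0.4292, -0.322, 0.0279], -5, 0.0007, [318.0, 117.0], 210)
([0.4149, -0.3396, 0.0644], -6, 0.0088, [302.0, 134.0], 774)
([0.4334, -0.344, 0.0645], 163, 0.0097, [333.0, 136.0], 790)
[{'bbox': [199.4, 22.4, 260.5, 90.9], 'conf': 0.93}, {'bbox': [291.1, 107.4, 347.6, 165.7], 'conf': 0.92}, {'bbox': [277.1, 0.5, 335.5, 24.7], 'conf': 0.66}]
```

View pics/w2.png

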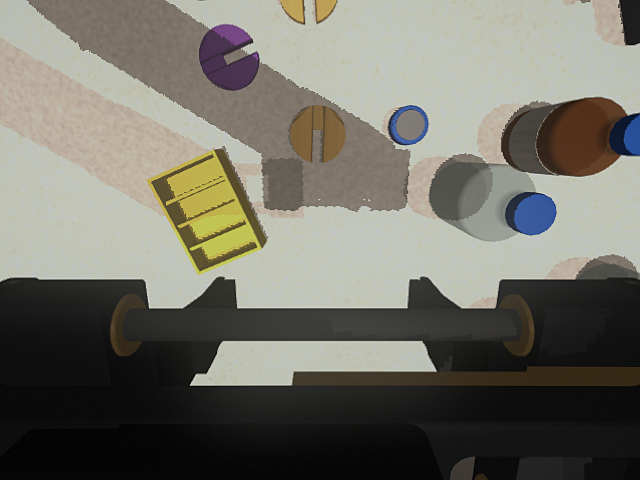

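```bash
cat >> h.py <<'E'
def slotfit(c,center,R,z=0.01,ang0=None):
    """sample the top face in polar form; slot = non-brass sector"""
    hsv=cv2.cvtColor(c["pixels"],cv2.COLOR_RGB2HSV)
    brass=cv2.inRange(hsv,(8,60,60),(28,255,255))
    # fit: maximise agreement of disc model with mask in ground plane
    s=0.0005;n=100
    g=(np.mgrid[-n:n+1,-n:n+1]*s)
    uv=np.array([[proj(c,[center[0]+x,center[1]+y,z]) for y in g[1][0]] for x in g[0][:,0]])
    m=cv2.remap(brass,uv[...,0].astype(np.float32),uv[...,1].astype(np.float32),cv2.INTER_LINEAR)/255.
    X,Y=g
    from scipy.optimize import differential_evolution
    def cost(p):
        x=X-p[0];y=Y-p[1];ca,sa=np.cos(p[2]),np.sin(p[2]);u=x*ca+y*sa;v=-x*sa+y*ca
        r=np.hypot(u,v);sg=lambda t:1/(1+np.exp(-np.clip(t/.0004,-30,30)))
        mod=sg(R-r)*(1-sg(u+.0065)*sg(.0065-abs(v)))
        return (abs(mod-m)*(r<R+.004)).mean()
    r=differential_evolution(cost,[(-.01,.01),(-.01,.01),(-np.pi,np.pi)],seed=1,maxiter=60,popsize=12)
    return (np.array(center)+r.x[:2]).round(4),round(float(np.degrees(r.x[2])),1),round(r.fun,4)
E
python3 - <<'E'
from h import *
c=eyes.camera("wrist")
print(slotfit(c,(0.4245,-0.340),.034))
for n in ("scene","side"):
  c=eyes.camera(n)
  for p,R in (((.4245,-.34),.034),((.4415,-.183),.034),((.4353,-.0652),.028),((.446,.063),.028)): print(n,slotfit(c,p,R))
E
```

```text
(array([ 0.4244, -0.3418]), -101.9, np.float64(0.0127))
scene (array([ 0.424 , -0.3427]), -101.1, np.float64(0.0489))
scene (array([ 0.4422, -0.1844]), -96.8, np.float64(0.0368))
scene (array([ 0.4349, -0.065 ]), -164.5, np.float64(0.0265))
scene (array([0.4466, 0.0626]), -74.8, np.float64(0.023))
side (array([ 0.425 , -0.3463]), -103.0, np.float64(0.0688))
side (array([ 0.4416, -0.1891]), -96.5, np.float64(0.0584))
side (array([ 0.4331, -0.0582]), 70.2, np.float64(0.0742))
side (array([0.4464, 0.06  ]), -72.3, np.float64(0.0398))
```

```bash
python3 - <<'E'
from h import *
for n in ("scene","side","wrist"):
  c=eyes.camera(n)
  for t in ("bottle_clear","bottle_amber","cap1","rack"):
    print(n,t,[(np.round(onz(c,((b["bbox"][0]+b["bbox"][2])/2,b["bbox"][3]),0)[:2],3),np.round(b["bbox"]),round(b["conf"],2)) for b in eyes.look_for(t,c)[:3]])
c=eyes.camera("wrist");print(onz(c,(462,185),0),onz(c,(535,213),.17))
E
```

```text
scene bottle_clear [(array([ 0.617, -0.42 ]), array([181., 128., 216., 186.]), 0.7)]
scene bottle_amber [(array([ 0.717, -0.367]), array([155., 152., 190., 213.]), 0.75), (array([ 0.31 , -0.353]), array([278., 114., 331., 159.]), 0.62), (array([ 0.451, -0.041]), array([314., 232., 333., 254.]), 0.34)]
scene cap1 [(array([0.572, 0.302]), array([356., 369., 377., 395.]), 0.7), (array([ 0.546, -0.336]), array([227., 178., 243., 195.]), 0.64), (array([0.473, 0.416]), array([412., 356., 468., 415.]), 0.34)]
scene rack [(array([ 0.31, -0.35]), array([278., 116., 332., 160.]), 0.73)]
side bottle_clear [(array([ 0.592, -0.42 ]), array([304.,  98., 332., 157.]), 0.94)]
side bottle_amber [(array([ 0.676, -0.358]), array([272., 106., 298., 165.]), 0.74), (array([0.435, 0.096]), array([317., 275., 345., 300.]), 0.44)]
side cap1 [(array([ 0.615, -0.154]), array([277., 191., 292., 212.]), 0.71), (array([0.55 , 0.295]), array([234., 345., 258., 370.]), 0.7), (array([ 0.527, -0.323]), array([324., 161., 340., 179.]), 0.5)]
side rack [(array([ 0.264, -0.342]), array([407., 152., 448., 189.]), 0.82)]
wrist bottle_clear [(array([ 0.636, -0.519]), array([429., 160., 555., 242.]), 0.95)]
wrist bottle_amber [(array([ 0.737, -0.45 ]), array([498.,  98., 640., 179.]), 0.84)]
wrist cap1 [(array([ 0.535, -0.373]), array([387., 109., 427., 146.]), 0.92)]
wrist rack [(array([ 0.242, -0.499]), array([151., 150., 266., 276.]), 0.57)]
[ 0.60009655 -0.43473479  0.        ] [ 0.59363404 -0.44200795  0.17      ]
```

Emit:
{"fn": "arm_command", "kwargs": {
  "steps": [
    {"rot":[0,0,-1],"slide":[0.004,0.025,-0.01],"grip":1},
    {"rot":[0,0,-0.9],"slide":[0.005,0.04,-0.02],"grip":1},
    {"rot":[0,0,0],"slide":[0.004,0.035,-0.03],"grip":1},
    {"rot":[0,0,0],"slide":[0,0,-0.04],"grip":1},
    {"rot":[0,0,0],"slide":[0,0,-0.05],"grip":1},
    {"rot":[0,0,0],"slide":[0,0,-0.04],"grip":1},
    {"rot":[0,0,0],"slide":[0,0,-0.03],"grip":1},
    {"rot":[0,0,0],"slide":[0,0,0],"grip":1}
  ]
}}

```text
time: 13.2
ee_pos: [0.4268, -0.3333, 0.0727]
eef_rot: [0.776, 0.63, -0.0, -0.002]
ft_force: [-0.4, 0.1, 0.6]
width: 0.0873
grip_force: 0.0
```

```bash
python3 - <<'E'
from h import *
s=sensors.read_state();print(s["ee_pos"],2*np.degrees(np.arctan2(s["eef_rot"][1],s["eef_rot"][0])),s["eef_rot"])
E
```

```text
[ 0.4268185  -0.33329043  0.07270394] 78.13260270657034 [ 7.76415528e-01  6.30217902e-01 -4.15610766e-04 -2.03737094e-03]
```

Emit:
{"fn": "arm_command", "kwargs": {
  "steps": [
    {"rot":[0,0,0],"slide":[-0.0024,-0.0085,0],"grip":1},
    {"rot":[0,0,0],"slide":[0,0,-0.025],"grip":1},
    {"rot":[0,0,0],"slide":[0,0,-0.025],"grip":1},
    {"rot":[0,0,0],"slide":[0,0,-0.019],"grip":1},
    {"rot":[0,0,0],"slide":[0,0,0],"grip":1},
    {"rot":[0,0,0],"slide":[0,0,0],"grip":1},
    {"rot":[0,0,0],"slide":[0,0,0],"grip":0.5},
    {"rot":[0,0,0],"slide":[0,0,0],"grip":0.5}
  ]
}}

```text
time: 14.2
ee_pos: [0.4261, -0.343, 0.0062]
eef_rot: [0.776, 0.63, 0.0, 0.001]
ft_force: [0.2, 0.8, 0.1]
width: 0.0742
grip_force: 0.0
```

Emit:
{"fn": "arm_command", "kwargs": {
  "steps": [
    {"rot":[0,0,0],"slide":[-0.001,0,-0.003],"grip":0.5},
    {"rot":[0,0,0],"slide":[0,0,0],"grip":0.5},
    {"rot":[0,0,0],"slide":[0,0,0],"grip":0.5},
    {"rot":[0,0,0],"slide":[0,0,0],"grip":0.5},
    {"rot":[0,0,0],"slide":[0,0,0],"grip":0.5},
    {"rot":[0,0,0],"slide":[0,0,0.01],"grip":0.5},
    {"rot":[0,0,0],"slide":[0,0,0.02],"grip":0.5},
    {"rot":[0,0,0],"slide":[0,0,0.04],"grip":0.5}
  ]
}}

```text
time: 15.2
ee_pos: [0.4234, -0.3418, 0.0719]
eef_rot: [0.776, 0.63, -0.0, -0.002]
ft_force: [0.2, -0.3, -2.0]
width: 0.0665
grip_force: 40.0
```

Emit:
{"fn": "arm_command", "kwargs": {
  "steps": [
    {"rot":[0,0,1.5],"slide":[0,0,0.05],"grip":0.5},
    {"rot":[0,0,1.5],"slide":[0.005,0.01,0.05],"grip":0.5},
    {"rot":[0,0,1.5],"slide":[0.016,0.038,0.03],"grip":0.5},
    {"rot":[0,0,1.5],"slide":[0.016,0.038,0.03],"grip":0.5},
    {"rot":[0,0,1.5],"slide":[0.016,0.038,0.02],"grip":0.5},
    {"rot":[0,0,1.5],"slide":[0.016,0.038,0],"grip":0.5},
    {"rot":[0,0,1.5],"slide":[0.016,0.038,0],"grip":0.5},
    {"rot":[0,0,1.4],"slide":[0.016,0.038,0],"grip":0.5}
  ]
}}

```text
time: 16.2
ee_pos: [0.5258, -0.1035, 0.2526]
eef_rot: [0.707, 0.708, -0.0, -0.0]
ft_force: [0.1, 0.4, -2.5]
width: 0.0667
grip_force: 40.0
```

Emit:
{"fn": "arm_command", "kwargs": {
  "steps": [
    {"rot":[0,0,0],"slide":[0.019,0.042,0],"grip":0.5},
    {"rot":[0,0,0],"slide":[0.019,0.042,0],"grip":0.5},
    {"rot":[0,0,0],"slide":[0.019,0.042,0],"grip":0.5},
    {"rot":[0,0,0],"slide":[0.019,0.042,0],"grip":0.5},
    {"rot":[0,0,0],"slide":[0.019,0.042,0],"grip":0.5},
    {"rot":[0,0,0],"slide":[0,0,0],"grip":0.5},
    {"rot":[0,0,0],"slide":[0,0,0],"grip":0.5},
    {"rot":[0,0,0],"slide":[0,0,0],"grip":0.5}
  ]
}}

```text
time: 17.2
ee_pos: [0.6207, 0.1037, 0.2526]
eef_rot: [0.708, 0.707, -0.0, 0.0]
ft_force: [0.1, -0.6, -2.1]
width: 0.0665
grip_force: 40.0
```

```bash
cat >> h.py <<'E'
def st():
    s=sensors.read_state();q=s["eef_rot"];print("TCP",s["ee_pos"].round(4),"yaw",round(2*np.degrees(np.arctan2(q[1],q[0])),2),"w",round(s["width"],4),"j",s["joint_positions"].round(2),"t",round(s["time"],2))
E
python3 -c "
from h import *
st()"
```

```text
TCP [0.6207 0.1037 0.2526] yaw 89.92 w 0.0665 j [ 0.2   0.39 -0.58  1.38  0.21  1.44 -0.38] t 17.2
```

Emit:
{"fn": "arm_command", "kwargs": {
  "steps": [
    {"rot":[0,0,0],"slide":[0,0.002,-0.02],"grip":0.5},
    {"rot":[0,0,0],"slide":[0,0,-0.03],"grip":0.5},
    {"rot":[0,0,0],"slide":[0,0,-0.03],"grip":0.5},
    {"rot":[0,0,0],"slide":[0,0,-0.025],"grip":0.5},
    {"rot":[0,0,0],"slide":[0,0,-0.015],"grip":0.5},
    {"rot":[0,0,0],"slide":[0,0,0],"grip":0.5},
    {"rot":[0,0,0],"slide":[0,0,0],"grip":0.5},
    {"rot":[0,0,0],"slide":[0,0,0],"grip":0.5}
  ]
}}

```text
time: 18.2
ee_pos: [0.6213, 0.1074, 0.1337]
eef_rot: [0.707, 0.707, 0.001, 0.001]
ft_force: [-0.1, 0.7, -2.0]
width: 0.0668
grip_force: 40.0
```

```bash
python3 - <<'E'
from h import *
st()
a=eyes.camera("side");b=eyes.camera("scene")
A=cv2.resize(a["pixels"][150:300,160:320],None,fx=2.5,fy=2.5);B=cv2.resize(b["pixels"][230:380,230:390],None,fx=2.5,fy=2.5)
cv2.imwrite("pics/s2.png",np.hstack([A,B])[:,:,::-1])
print(proj(a,[.6205,.0475,.189]),proj(b,[.6205,.0475,.189]))
E
```

```text
TCP [0.6213 0.1074 0.1337] yaw 90.03 w 0.0668 j [ 0.19  0.46 -0.57  1.53  0.26  1.22 -0.42] t 18.2
[246.61341306 203.40404072] [278.17843816 267.58176069]
```

View pics/s2.png

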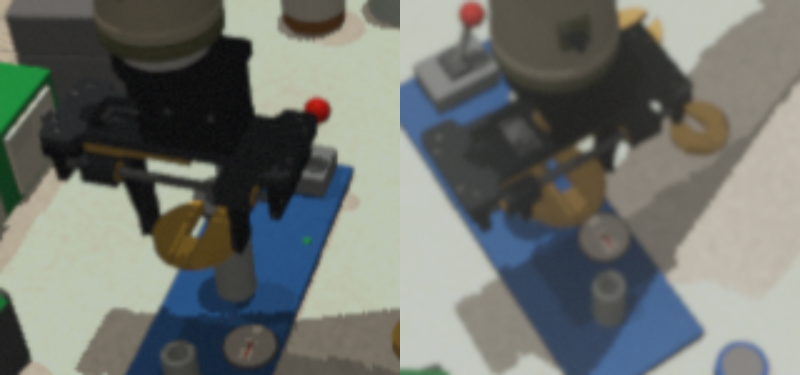

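Emit:
{"fn": "arm_command", "kwargs": {
  "steps": [
    {"rot":[0,0,0],"slide":[-0.0005,-0.008,0],"grip":0.5},
    {"rot":[0,0,0],"slide":[0,-0.01,0],"grip":0.5},
    {"rot":[0,0,0],"slide":[0,-0.01,0],"grip":0.5},
    {"rot":[0,0,0],"slide":[0,-0.01,0],"grip":0.5},
    {"rot":[0,0,0],"slide":[0,0,0],"grip":0.5},
    {"rot":[0,0,0],"slide":[0,0,0],"grip":0.5},
    {"rot":[0,0,0],"slide":[0,0,0],"grip":0.5},
    {"rot":[0,0,0],"slide":[0,0,0],"grip":0.5}
  ]
}}

```text
time: 19.3
ee_pos: [0.6202, 0.0697, 0.1326]
eef_rot: [0.707, 0.708, 0.0, -0.0]
ft_force: [-0.2, -0.5, -2.9]
width: 0.0668
grip_force: 40.0
```

Emit:
{"fn": "arm_command", "kwargs": {
  "steps": [
    {"rot":[0,0,0],"slide":[0,-0.008,0],"grip":0.5},
    {"rot":[0,0,0],"slide":[0,-0.008,0],"grip":0.5},
    {"rot":[0,0,0],"slide":[0,-0.0065,0],"grip":0.5},
    {"rot":[0,0,0],"slide":[0,0,0],"grip":0.5},
    {"rot":[0,0,0],"slide":[0,0,0],"grip":0.5},
    {"rot":[0,0,0],"slide":[0,0,-0.002],"grip":0.5},
    {"rot":[0,0,0],"slide":[0,0,-0.002],"grip":0.5},
    {"rot":[0,0,0],"slide":[0,0,0],"grip":0.5}
  ]
}}

```text
time: 20.3
ee_pos: [0.6202, 0.047, 0.1292]
eef_rot: [0.707, 0.707, 0.0, 0.0]
ft_force: [-3.3, -0.1, 4.6]
width: 0.0665
grip_force: 40.0
```

Emit:
{"fn": "arm_command", "kwargs": {
  "steps": [
    {"rot":[0,0,0],"slide":[0,0,0],"grip":0.8},
    {"rot":[0,0,0],"slide":[0,0,0],"grip":0.9},
    {"rot":[0,0,0],"slide":[0,0,0],"grip":1},
    {"rot":[0,0,0],"slide":[0,0,0],"grip":1},
    {"rot":[0,0,0],"slide":[0,0,0.03],"grip":1},
    {"rot":[0,0,0],"slide":[0,0,0.04],"grip":1},
    {"rot":[0,0,0],"slide":[0,0,0.05],"grip":1},
    {"rot":[0,0,0],"slide":[0,0,0.04],"grip":1}
  ]
}}

```text
time: 21.3
ee_pos: [0.6204, 0.0469, 0.2907]
eef_rot: [0.707, 0.707, 0.001, 0.0]
ft_force: [0.6, 0.4, 0.5]
width: 0.0872
grip_force: 0.0
```

Emit:
{"fn": "arm_command", "kwargs": {
  "steps": [
    {"rot":[0,0,-1],"slide":[-0.03,-0.04,0],"grip":1},
    {"rot":[0,0,-1],"slide":[-0.03,-0.04,0],"grip":1},
    {"rot":[0,0,-1],"slide":[-0.03,-0.04,0],"grip":1},
    {"rot":[0,0,-1],"slide":[-0.03,-0.04,0],"grip":1},
    {"rot":[0,0,-1],"slide":[-0.03,-0.04,0],"grip":1},
    {"rot":[0,0,-1.8],"slide":[-0.028,-0.031,0],"grip":1},
    {"rot":[0,0,0],"slide":[0,0,0],"grip":1},
    {"rot":[0,0,0],"slide":[0,0,0],"grip":1}
  ]
}}

```text
time: 22.3
ee_pos: [0.4427, -0.1835, 0.2887]
eef_rot: [0.747, 0.664, 0.0, 0.0]
ft_force: [0.1, -0.6, -0.7]
width: 0.087
grip_force: 0.0
```

```bash
python3 - <<'E'
from h import *
st()
a=eyes.camera("side");b=eyes.camera("scene");w=eyes.camera("wrist")
for c in (b,a):print(slotfit(c,(0.442,-.184),.034))
print(slotfit(w,(0.435,-.065),.028),slotfit(w,(0.446,.0626),.028))
A=cv2.resize(a["pixels"][150:300,160:320],None,fx=2.5,fy=2.5);B=cv2.resize(b["pixels"][230:380,230:390],None,fx=2.5,fy=2.5)
cv2.imwrite("pics/s3.png",np.hstack([A,B])[:,:,::-1])
E
```

```text
TCP [ 0.4427 -0.1835  0.2887] yaw 83.28 w 0.087 j [ 0.7  -0.   -0.4   1.71 -0.    1.43  0.18] t 22.3
(array([ 0.4434, -0.1821]), -98.9, np.float64(0.0418))
(array([ 0.4417, -0.1891]), -96.3, np.float64(0.058))
(array([ 0.4339, -0.067 ]), -165.8, np.float64(0.0118)) (array([0.4455, 0.0576]), 37.1, np.float64(0.1347))
```

View pics/s3.png

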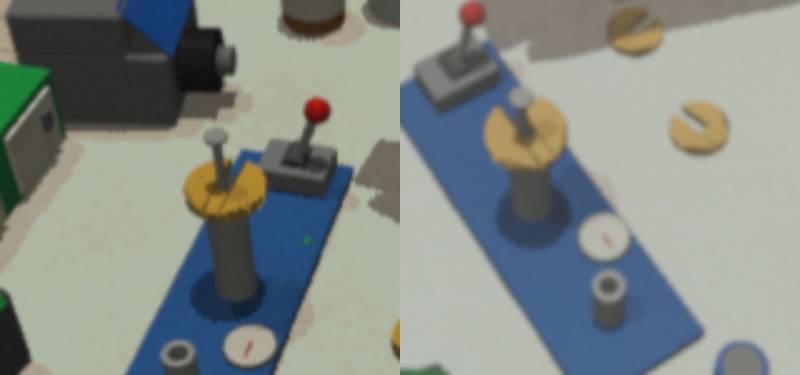

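Emit:
{"fn": "arm_command", "kwargs": {
  "steps": [
    {"rot":[0,0,0],"slide":[0,0,-0.03],"grip":1},
    {"rot":[0,0,0],"slide":[0,0,-0.045],"grip":1},
    {"rot":[0,0,0],"slide":[0,0,-0.05],"grip":1},
    {"rot":[0,0,0],"slide":[0,0,-0.05],"grip":1},
    {"rot":[0,0,0],"slide":[0,0,-0.045],"grip":1},
    {"rot":[0,0,0],"slide":[0,0,-0.03],"grip":1},
    {"rot":[0,0,0],"slide":[0,0,0],"grip":1},
    {"rot":[0,0,0],"slide":[0,0,0],"grip":1}
  ]
}}

```text
time: 23.45
ee_pos: [0.4433, -0.184, 0.0398]
eef_rot: [0.747, 0.664, 0.0, 0.001]
ft_force: [0.5, 0.8, 0.6]
width: 0.0871
grip_force: 0.0
```

```bash
python3 - <<'E'
from h import *
st()
a=eyes.camera("side");b=eyes.camera("scene")
for c in (a,b): print(slotfit(c,(.6205,.0475),.034,.135))
w=eyes.camera("wrist");print(slotfit(w,(0.434,-.067),.028))
E
```

```text
TCP [ 0.4433 -0.184   0.0398] yaw 83.28 w 0.0871 j [ 0.67  0.24 -0.4   2.01  0.12  0.91  0.09] t 23.45
(array([0.6211, 0.0465]), -92.0, np.float64(0.0627))
(array([0.621 , 0.0497]), -96.2, np.float64(0.0418))
(array([ 0.4343, -0.0674]), -165.3, np.float64(0.0172))
```

Emit:
{"fn": "arm_command", "kwargs": {
  "steps": [
    {"rot":[0,0,0],"slide":[-0.0005,0,-0.018],"grip":1},
    {"rot":[0,0,0],"slide":[0,0,-0.0185],"grip":1},
    {"rot":[0,0,0],"slide":[0,0,0],"grip":1},
    {"rot":[0,0,0],"slide":[0,0,0],"grip":0.5},
    {"rot":[0,0,0],"slide":[0,0,0],"grip":0.5},
    {"rot":[0,0,0],"slide":[0,0,0],"grip":0.5},
    {"rot":[0,0,0],"slide":[0,0,0],"grip":0.5},
    {"rot":[0,0,0],"slide":[0,0,0],"grip":0.5}
  ]
}}

```text
time: 24.6
ee_pos: [0.4421, -0.1844, 0.0027]
eef_rot: [0.748, 0.664, 0.0, 0.0]
ft_force: [-1.9, 0.8, 7.0]
width: 0.0668
grip_force: 40.0
```

Emit:
{"fn": "arm_command", "kwargs": {
  "steps": [
    {"rot":[0,0,0],"slide":[0,0,0.02],"grip":0.5},
    {"rot":[0,0,6],"slide":[0,0,0.04],"grip":0.5},
    {"rot":[0,0,7],"slide":[0,0,0.05],"grip":0.5},
    {"rot":[0,0,7],"slide":[0,0,0.05],"grip":0.5},
    {"rot":[0,0,7],"slide":[0.005,0.02,0.04],"grip":0.5},
    {"rot":[0,0,7],"slide":[0.015,0.03,0.02],"grip":0.5},
    {"rot":[0,0,7],"slide":[0.015,0.03,0],"grip":0.5},
    {"rot":[0,0,7],"slide":[0.015,0.03,0],"grip":0.5}
  ]
}}

```text
time: 25.6
ee_pos: [0.4918, -0.0733, 0.222]
eef_rot: [0.411, 0.912, -0.0, -0.0]
ft_force: [0.7, 0.4, -3.7]
width: 0.067
grip_force: 40.0
```

Emit:
{"fn": "arm_command", "kwargs": {
  "steps": [
    {"rot":[0,0,7],"slide":[0.015,0.03,0],"grip":0.5},
    {"rot":[0,0,7],"slide":[0.015,0.03,0],"grip":0.5},
    {"rot":[0,0,7],"slide":[0.015,0.03,0],"grip":0.5},
    {"rot":[0,0,7],"slide":[0.015,0.025,0],"grip":0.5},
    {"rot":[0,0,7],"slide":[0.005,0.007,0],"grip":0.5},
    {"rot":[0,0,7],"slide":[0,0,0],"grip":0.5},
    {"rot":[0,0,7],"slide":[0,0,0],"grip":0.5},
    {"rot":[0,0,0],"slide":[0,0,0],"grip":0.5}
  ]
}}

```text
time: 26.6
ee_pos: [0.5563, 0.0476, 0.2215]
eef_rot: [-0.002, 1.0, 0.0, -0.001]
ft_force: [-0.9, -0.7, -3.5]
width: 0.0666
grip_force: 40.0
```

```bash
python3 - <<'E'
from h import *
st()
E
```

```text
TCP [0.5563 0.0476 0.2215] yaw 180.18 w 0.0666 j [ 0.47  0.27 -0.75  1.61  0.19  1.34  1.27] t 26.6
```

Emit:
{"fn": "arm_command", "kwargs": {
  "steps": [
    {"rot":[0,0,0],"slide":[0,0,-0.03],"grip":0.5},
    {"rot":[0,0,0],"slide":[0,0,-0.03],"grip":0.5},
    {"rot":[0,0,0],"slide":[0,0,-0.0195],"grip":0.5},
    {"rot":[0,0,0],"slide":[0,0,0],"grip":0.5},
    {"rot":[0,0,0],"slide":[0.01,0,0],"grip":0.5},
    {"rot":[0,0,0],"slide":[0.015,0,0],"grip":0.5},
    {"rot":[0,0,0],"slide":[0.015,0,0],"grip":0.5},
    {"rot":[0,0,0],"slide":[0,0,0],"grip":0.5}
  ]
}}

```text
time: 27.6
ee_pos: [0.5984, 0.0478, 0.1435]
eef_rot: [-0.002, 1.0, 0.0, 0.001]
ft_force: [-0.5, -0.0, -2.7]
width: 0.0667
grip_force: 40.0
```

Emit:
{"fn": "arm_command", "kwargs": {
  "steps": [
    {"rot":[0,0,0],"slide":[0.008,0,0],"grip":0.5},
    {"rot":[0,0,0],"slide":[0.008,0,0],"grip":0.5},
    {"rot":[0,0,0],"slide":[0.0075,0,0],"grip":0.5},
    {"rot":[0,0,0],"slide":[0,0,0],"grip":0.5},
    {"rot":[0,0,0],"slide":[0,0,-0.002],"grip":0.5},
    {"rot":[0,0,0],"slide":[0,0,-0.002],"grip":0.5},
    {"rot":[0,0,0],"slide":[0,0,0],"grip":0.5},
    {"rot":[0,0,0],"slide":[0,0,0],"grip":0.5}
  ]
}}

```text
time: 28.6
ee_pos: [0.6202, 0.0478, 0.1386]
eef_rot: [-0.002, 1.0, 0.0, 0.0]
ft_force: [-0.5, 0.3, -3.7]
width: 0.067
grip_force: 40.0
```

Emit:
{"fn": "arm_command", "kwargs": {
  "steps": [
    {"rot":[0,0,0],"slide":[0,0,-0.0015],"grip":0.5},
    {"rot":[0,0,0],"slide":[0,0,0],"grip":0.5},
    {"rot":[0,0,0],"slide":[0,0,0],"grip":0.8},
    {"rot":[0,0,0],"slide":[0,0,0],"grip":0.9},
    {"rot":[0,0,0],"slide":[0,0,0],"grip":1},
    {"rot":[0,0,0],"slide":[0,0,0],"grip":1},
    {"rot":[0,0,0],"slide":[0,0,0.02],"grip":1},
    {"rot":[0,0,0],"slide":[0,0,0.04],"grip":1}
  ]
}}

```text
time: 29.6
ee_pos: [0.6196, 0.0477, 0.1977]
eef_rot: [-0.002, 1.0, 0.0, -0.001]
ft_force: [1.0, -0.8, 1.4]
width: 0.0866
grip_force: 0.0
```

Emit:
{"fn": "arm_command", "kwargs": {
  "steps": [
    {"rot":[0,0,0],"slide":[0,0,0.05],"grip":1},
    {"rot":[0,0,-10],"slide":[0,0,0.04],"grip":1},
    {"rot":[0,0,-10],"slide":[-0.03,-0.015,0],"grip":1},
    {"rot":[0,0,-10],"slide":[-0.035,-0.02,0],"grip":1},
    {"rot":[0,0,-10],"slide":[-0.035,-0.025,0],"grip":1},
    {"rot":[0,0,-10],"slide":[-0.035,-0.025,0],"grip":1},
    {"rot":[0,0,-10],"slide":[-0.035,-0.02,0],"grip":1},
    {"rot":[0,0,-10],"slide":[-0.016,-0.01,0],"grip":1}
  ]
}}

```text
time: 30.6
ee_pos: [0.433, -0.0679, 0.2888]
eef_rot: [0.575, 0.818, 0.0, 0.001]
ft_force: [-0.1, -0.4, 0.1]
width: 0.0871
grip_force: 0.0
```

Emit:
{"fn": "arm_command", "kwargs": {
  "steps": [
    {"rot":[0,0,-10],"slide":[0,0,0],"grip":1},
    {"rot":[0,0,-10],"slide":[0,0,0],"grip":1},
    {"rot":[0,0,-10],"slide":[0,0,0],"grip":1},
    {"rot":[0,0,-10],"slide":[0,0,0],"grip":1},
    {"rot":[0,0,-10],"slide":[0,0,0],"grip":1},
    {"rot":[0,0,-10],"slide":[0,0,0],"grip":1},
    {"rot":[0,0,-10],"slide":[0,0,0],"grip":1},
    {"rot":[0,0,-10],"slide":[0,0,0],"grip":1}
  ]
}}

```text
time: 31.6
ee_pos: [0.4344, -0.0667, 0.2885]
eef_rot: [0.966, 0.258, 0.001, 0.001]
ft_force: [-0.1, -0.0, 0.2]
width: 0.0868
grip_force: 0.0
```

```bash
python3 - <<'E'
from h import *
st()
a=eyes.camera("side");b=eyes.camera("scene");w=eyes.camera("wrist")
for c in (a,b): print(slotfit(c,(.6205,.0475),.034,.145))
print(slotfit(b,(0.434,-.067),.028),slotfit(b,(0.446,.0626),.028))
A=cv2.resize(a["pixels"][150:300,160:320],None,fx=2.5,fy=2.5);B=cv2.resize(b["pixels"][230:380,230:390],None,fx=2.5,fy=2.5)
cv2.imwrite("pics/s4.png",np.hstack([A,B])[:,:,::-1])
E
```

```text
TCP [ 0.4344 -0.0667  0.2885] yaw 29.96 w 0.0868 j [ 0.71 -0.09 -0.61  1.78 -0.05  1.43 -0.94] t 31.6
(array([0.624 , 0.0465]), -63.3, np.float64(0.0829))
(array([0.6227, 0.049 ]), -117.8, np.float64(0.0573))
(array([ 0.4359, -0.0641]), -163.2, np.float64(0.0291)) (array([0.4467, 0.062 ]), -76.2, np.float64(0.0407))
```

View pics/s4.png

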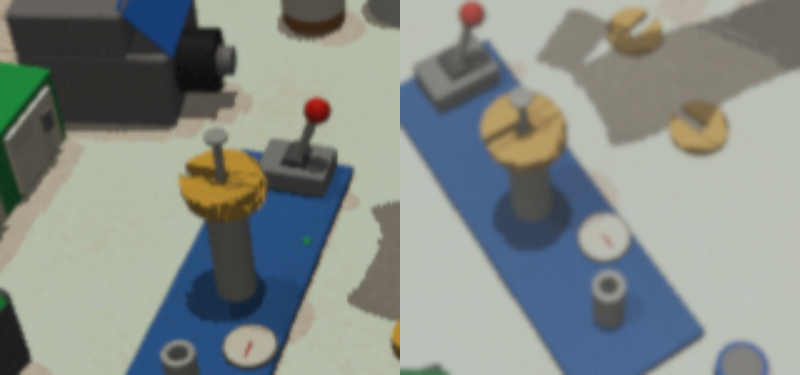

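Emit:
{"fn": "arm_command", "kwargs": {
  "steps": [
    {"rot":[0,0,-8],"slide":[0,0,-0.03],"grip":1},
    {"rot":[0,0,-7.5],"slide":[0,0,-0.045],"grip":1},
    {"rot":[0,0,0],"slide":[0,0,-0.05],"grip":1},
    {"rot":[0,0,0],"slide":[0,0,-0.05],"grip":1},
    {"rot":[0,0,0],"slide":[0,0,-0.045],"grip":1},
    {"rot":[0,0,0],"slide":[0,0,-0.03],"grip":1},
    {"rot":[0,0,0],"slide":[0,0,0],"grip":1},
    {"rot":[0,0,0],"slide":[0,0,0],"grip":1}
  ]
}}

```text
time: 32.75
ee_pos: [0.4353, -0.0672, 0.0385]
eef_rot: [0.992, 0.129, 0.001, 0.0]
ft_force: [-0.5, 0.7, -0.1]
width: 0.0871
grip_force: 0.0
```

```bash
python3 - <<'E'
from h import *
st()
b=eyes.camera("scene");print(slotfit(b,(0.446,.0626),.028))
E
```

```text
TCP [ 0.4353 -0.0672  0.0385] yaw 14.85 w 0.0871 j [ 0.67  0.19 -0.65  2.1   0.15  0.9  -1.38] t 32.75
(array([0.4465, 0.0623]), -76.1, np.float64(0.0314))
```

Emit:
{"fn": "arm_command", "kwargs": {
  "steps": [
    {"rot":[0,0,-0.3],"slide":[-0.001,0,-0.018],"grip":1},
    {"rot":[0,0,0],"slide":[0,0,-0.0175],"grip":1},
    {"rot":[0,0,0],"slide":[0,0,0],"grip":1},
    {"rot":[0,0,0],"slide":[0,0,0],"grip":0.4},
    {"rot":[0,0,0],"slide":[0,0,0],"grip":0.4},
    {"rot":[0,0,0],"slide":[0,0,0],"grip":0.4},
    {"rot":[0,0,0],"slide":[0,0,0],"grip":0.4},
    {"rot":[0,0,0],"slide":[0,0,0],"grip":0.4}
  ]
}}

```text
time: 33.8
ee_pos: [0.4333, -0.0673, 0.0017]
eef_rot: [0.992, 0.126, 0.0, 0.0]
ft_force: [-0.3, -1.0, 2.0]
width: 0.0547
grip_force: 40.0
```

Emit:
{"fn": "arm_command", "kwargs": {
  "steps": [
    {"rot":[0,0,0],"slide":[0,0,0.02],"grip":0.4},
    {"rot":[0,0,5],"slide":[0,0,0.05],"grip":0.4},
    {"rot":[0,0,5],"slide":[0,0,0.055],"grip":0.4},
    {"rot":[0,0,5],"slide":[0,0,0.055],"grip":0.4},
    {"rot":[0,0,5],"slide":[0,0.02,0.05],"grip":0.4},
    {"rot":[0,0,5],"slide":[0.015,0.03,0.02],"grip":0.4},
    {"rot":[0,0,5],"slide":[0.02,0.03,0],"grip":0.4},
    {"rot":[0,0,5],"slide":[0.025,0.03,0],"grip":0.4}
  ]
}}

```text
time: 34.8
ee_pos: [0.4936, 0.0435, 0.2518]
eef_rot: [0.908, 0.419, 0.0, 0.001]
ft_force: [0.4, -0.3, -1.0]
width: 0.0549
grip_force: 40.0
```

Emit:
{"fn": "arm_command", "kwargs": {
  "steps": [
    {"rot":[0,0,8],"slide":[0.03,0.03,0],"grip":0.4},
    {"rot":[0,0,8],"slide":[0.03,0.03,0],"grip":0.4},
    {"rot":[0,0,8],"slide":[0.03,0,0],"grip":0.4},
    {"rot":[0,0,8],"slide":[0.03,0,0],"grip":0.4},
    {"rot":[0,0,8],"slide":[0.007,0,0],"grip":0.4},
    {"rot":[0,0,0.5],"slide":[0,0,0],"grip":0.4},
    {"rot":[0,0,0],"slide":[0,0,0],"grip":0.4},
    {"rot":[0,0,0],"slide":[0,0,0],"grip":0.4}
  ]
}}

```text
time: 35.8
ee_pos: [0.6199, 0.1027, 0.2518]
eef_rot: [0.708, 0.706, -0.0, 0.0]
ft_force: [-0.2, -0.5, -1.6]
width: 0.0552
grip_force: 40.0
```

```bash
python3 - <<'E'
from h import *
st()
b=eyes.camera("scene");print(discs(b))
E
```

```text
TCP [0.6199 0.1027 0.2518] yaw 89.84 w 0.0552 j [ 0.42  0.47 -0.92  1.37  0.37  1.48 -0.48] t 35.8
[([-0.6216, 0.0678, 0.1802], -120, 0.0059, [625.0, 127.0], 311), ([0.6857, -0.5028, 0.0479], 124, 0.0057, [161.0, 175.0], 68), ([0.4469, 0.0628, 0.0557], -35, 0.002, [350.0, 281.0], 242), ([0.5942, -0.0245, 0.0773], -134, 0.0097, [276.0, 286.0], 381)]
```

Emit:
{"fn": "arm_command", "kwargs": {
  "steps": [
    {"rot":[0,0,0],"slide":[0.0005,0,-0.03],"grip":0.4},
    {"rot":[0,0,0],"slide":[0,0,-0.035],"grip":0.4},
    {"rot":[0,0,0],"slide":[0,0,-0.035],"grip":0.4},
    {"rot":[0,0,0],"slide":[0,0,0],"grip":0.4},
    {"rot":[0,0,0],"slide":[0,-0.01,0],"grip":0.4},
    {"rot":[0,0,0],"slide":[0,-0.012,0],"grip":0.4},
    {"rot":[0,0,0],"slide":[0,-0.01,0],"grip":0.4},
    {"rot":[0,0,0],"slide":[0,0,0],"grip":0.4}
  ]
}}

```text
time: 36.85
ee_pos: [0.6211, 0.0691, 0.152]
eef_rot: [0.708, 0.706, 0.0, 0.0]
ft_force: [0.4, 0.4, -1.4]
width: 0.0548
grip_force: 40.0
```

Emit:
{"fn": "arm_command", "kwargs": {
  "steps": [
    {"rot":[0,0,0],"slide":[0,-0.008,0],"grip":0.4},
    {"rot":[0,0,0],"slide":[0,-0.008,0],"grip":0.4},
    {"rot":[0,0,0],"slide":[0,-0.006,0],"grip":0.4},
    {"rot":[0,0,0],"slide":[0,0,0],"grip":0.4},
    {"rot":[0,0,0],"slide":[0,0,-0.002],"grip":0.4},
    {"rot":[0,0,0],"slide":[0,0,-0.0015],"grip":0.4},
    {"rot":[0,0,0],"slide":[0,0,0],"grip":0.4},
    {"rot":[0,0,0],"slide":[0,0,0],"grip":0.4}
  ]
}}

```text
time: 37.85
ee_pos: [0.6207, 0.0489, 0.1481]
eef_rot: [0.707, 0.707, 0.0, -0.0]
ft_force: [-1.1, 0.1, -1.7]
width: 0.0549
grip_force: 40.0
```

Emit:
{"fn": "arm_command", "kwargs": {
  "steps": [
    {"rot":[0,0,0],"slide":[0,-0.001,-0.0012],"grip":0.4},
    {"rot":[0,0,0],"slide":[0,0,0],"grip":0.4},
    {"rot":[0,0,0],"slide":[0,0,0],"grip":0.7},
    {"rot":[0,0,0],"slide":[0,0,0],"grip":0.85},
    {"rot":[0,0,0],"slide":[0,0,0],"grip":1},
    {"rot":[0,0,0],"slide":[0,0,0],"grip":1},
    {"rot":[0,0,0],"slide":[0,0,0.02],"grip":1},
    {"rot":[0,0,0],"slide":[0,0,0.04],"grip":1}
  ]
}}

```text
time: 38.85
ee_pos: [0.6201, 0.0476, 0.2076]
eef_rot: [0.707, 0.707, -0.001, -0.001]
ft_force: [0.7, 0.5, 0.3]
width: 0.0864
grip_force: 0.0
```

Emit:
{"fn": "arm_command", "kwargs": {
  "steps": [
    {"rot":[0,0,0],"slide":[0,0,0.04],"grip":1},
    {"rot":[0,0,2.5],"slide":[-0.02,-0.01,0.04],"grip":1},
    {"rot":[0,0,2.5],"slide":[-0.04,-0.02,0],"grip":1},
    {"rot":[0,0,3],"slide":[-0.04,-0.025,0],"grip":1},
    {"rot":[0,0,3],"slide":[-0.04,-0.025,0],"grip":1},
    {"rot":[0,0,3],"slide":[-0.01,-0.003,0],"grip":1},
    {"rot":[0,0,0],"slide":[0,0,0],"grip":1},
    {"rot":[0,0,0],"slide":[0,0,0],"grip":1}
  ]
}}

```text
time: 39.85
ee_pos: [0.4713, -0.0345, 0.2876]
eef_rot: [0.616, 0.788, 0.0, 0.0]
ft_force: [-0.1, -0.1, -0.6]
width: 0.0869
grip_force: 0.0
```

```bash
python3 - <<'E'
from h import *
st()
a=eyes.camera("side");b=eyes.camera("scene");w=eyes.camera("wrist")
print(slotfit(w,(0.446,.0626),.028),slotfit(b,(0.446,.0626),.028))
A=cv2.resize(a["pixels"][150:300,160:320],None,fx=2.5,fy=2.5);B=cv2.resize(b["pixels"][230:380,230:390],None,fx=2.5,fy=2.5)
cv2.imwrite("pics/s5.png",np.hstack([A,B])[:,:,::-1])
E
```

```text
TCP [ 0.4713 -0.0345  0.2876] yaw 103.93 w 0.0869 j [ 0.98  0.01 -0.99  1.7   0.01  1.43  0.23] t 39.85
(array([0.4454, 0.0618]), -74.6, np.float64(0.0103)) (array([0.4466, 0.0623]), -76.3, np.float64(0.0312))
```

View pics/s5.png

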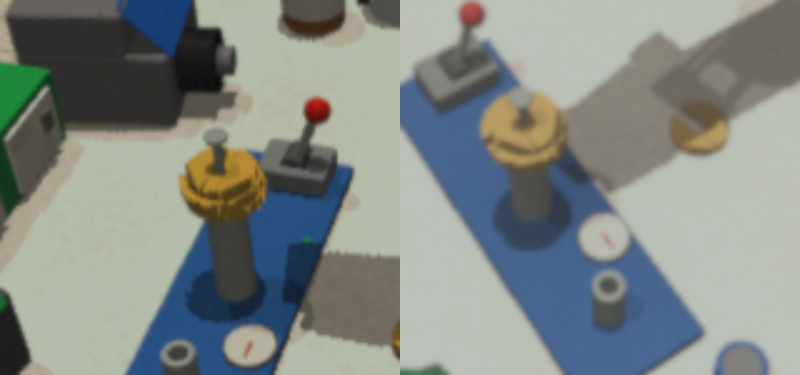

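Emit:
{"fn": "arm_command", "kwargs": {
  "steps": [
    {"rot":[0,0,1.5],"slide":[-0.006,0.025,-0.01],"grip":1},
    {"rot":[0,0,0],"slide":[-0.01,0.036,-0.03],"grip":1},
    {"rot":[0,0,0],"slide":[-0.0097,0.0355,-0.04],"grip":1},
    {"rot":[0,0,0],"slide":[0,0,-0.05],"grip":1},
    {"rot":[0,0,0],"slide":[0,0,-0.05],"grip":1},
    {"rot":[0,0,0],"slide":[0,0,-0.04],"grip":1},
    {"rot":[0,0,0],"slide":[0,0,-0.03],"grip":1},
    {"rot":[0,0,0],"slide":[0,0,0],"grip":1}
  ]
}}

```text
time: 41.0
ee_pos: [0.443, 0.0628, 0.0353]
eef_rot: [0.605, 0.796, -0.001, -0.002]
ft_force: [1.0, -0.1, 1.3]
width: 0.0868
grip_force: 0.0
```

```bash
python3 - <<'E'
from h import *
st()
E
```

```text
TCP [0.443  0.0628 0.0353] yaw 105.58 w 0.0868 j [ 0.71  0.32 -1.04  2.07  0.34  0.94 -0.24] t 41.0
```

Emit:
{"fn": "arm_command", "kwargs": {
  "steps": [
    {"rot":[0,0,0],"slide":[0.0015,-0.0005,-0.018],"grip":1},
    {"rot":[0,0,0],"slide":[0,0,-0.0145],"grip":1},
    {"rot":[0,0,0],"slide":[0,0,0],"grip":1},
    {"rot":[0,0,0],"slide":[0,0,0],"grip":0.4},
    {"rot":[0,0,0],"slide":[0,0,0],"grip":0.4},
    {"rot":[0,0,0],"slide":[0,0,0],"grip":0.4},
    {"rot":[0,0,0],"slide":[0,0,0],"grip":0.4},
    {"rot":[0,0,0],"slide":[0,0,0],"grip":0.4}
  ]
}}

```text
time: 42.0
ee_pos: [0.4466, 0.0607, 0.0045]
eef_rot: [0.606, 0.796, 0.0, 0.0]
ft_force: [-0.8, -0.2, 2.3]
width: 0.0546
grip_force: 40.0
```

Emit:
{"fn": "arm_command", "kwargs": {
  "steps": [
    {"rot":[0,0,0],"slide":[0,0,0.02],"grip":0.4},
    {"rot":[0,0,5],"slide":[0,0,0.045],"grip":0.4},
    {"rot":[0,0,5],"slide":[0,0,0.045],"grip":0.4},
    {"rot":[0,0,5],"slide":[0,0,0.045],"grip":0.4},
    {"rot":[0,0,5],"slide":[0.01,0,0.035],"grip":0.4},
    {"rot":[0,0,5],"slide":[0.015,-0.003,0],"grip":0.4},
    {"rot":[0,0,5],"slide":[0.015,-0.003,0],"grip":0.4},
    {"rot":[0,0,5],"slide":[0.015,-0.003,0],"grip":0.4}
  ]
}}

```text
time: 43.0
ee_pos: [0.5017, 0.0515, 0.194]
eef_rot: [0.337, 0.941, -0.0, -0.0]
ft_force: [0.0, 0.0, -2.1]
width: 0.0544
grip_force: 40.0
```

Emit:
{"fn": "arm_command", "kwargs": {
  "steps": [
    {"rot":[0,0,7],"slide":[0.015,-0.003,0],"grip":0.4},
    {"rot":[0,0,7],"slide":[0.015,-0.001,0],"grip":0.4},
    {"rot":[0,0,7],"slide":[0.015,0,0],"grip":0.4},
    {"rot":[0,0,7],"slide":[0.015,0,0],"grip":0.4},
    {"rot":[0,0,7],"slide":[0,0,0],"grip":0.4},
    {"rot":[0,0,4.6],"slide":[0,0,0],"grip":0.4},
    {"rot":[0,0,0],"slide":[0,0,0],"grip":0.4},
    {"rot":[0,0,0],"slide":[0,0,0],"grip":0.4}
  ]
}}

```text
time: 44.0
ee_pos: [0.5614, 0.0477, 0.1942]
eef_rot: [0.001, 1.0, -0.0, -0.0]
ft_force: [0.6, 0.7, -1.6]
width: 0.0546
grip_force: 40.0
```

```bash
python3 - <<'E'
from h import *
st()
E
```

```text
TCP [0.5614 0.0477 0.1942] yaw 179.92 w 0.0546 j [ 0.8   0.5  -1.26  1.62  0.49  1.38  1.05] t 44.0
```

Emit:
{"fn": "arm_command", "kwargs": {
  "steps": [
    {"rot":[0,0,0],"slide":[0,0,-0.016],"grip":0.4},
    {"rot":[0,0,0],"slide":[0,0,-0.016],"grip":0.4},
    {"rot":[0,0,0],"slide":[0,0,0],"grip":0.4},
    {"rot":[0,0,0],"slide":[0.012,0,0],"grip":0.4},
    {"rot":[0,0,0],"slide":[0.012,0,0],"grip":0.4},
    {"rot":[0,0,0],"slide":[0.01,0,0],"grip":0.4},
    {"rot":[0,0,0],"slide":[0,0,0],"grip":0.4},
    {"rot":[0,0,0],"slide":[0,0,0],"grip":0.4}
  ]
}}

```text
time: 45.0
ee_pos: [0.5954, 0.0481, 0.1624]
eef_rot: [-0.0, 1.0, 0.0, -0.0]
ft_force: [0.1, 0.4, -2.2]
width: 0.0544
grip_force: 40.0
```

Emit:
{"fn": "arm_command", "kwargs": {
  "steps": [
    {"rot":[0,0,0],"slide":[0.009,0,0],"grip":0.4},
    {"rot":[0,0,0],"slide":[0.009,0,0],"grip":0.4},
    {"rot":[0,0,0],"slide":[0.007,0,0],"grip":0.4},
    {"rot":[0,0,0],"slide":[0,0,0],"grip":0.4},
    {"rot":[0,0,0],"slide":[0,0,-0.002],"grip":0.4},
    {"rot":[0,0,0],"slide":[0,0,-0.0015],"grip":0.4},
    {"rot":[0,0,0],"slide":[0,0,0],"grip":0.4},
    {"rot":[0,0,0],"slide":[0,0,0],"grip":0.4}
  ]
}}

```text
time: 46.0
ee_pos: [0.6204, 0.0479, 0.1596]
eef_rot: [-0.0, 1.0, -0.0, 0.0]
ft_force: [-2.3, -0.6, 5.9]
width: 0.0541
grip_force: 40.0
```

Emit:
{"fn": "arm_command", "kwargs": {
  "steps": [
    {"rot":[0,0,0],"slide":[0,0,0],"grip":0.7},
    {"rot":[0,0,0],"slide":[0,0,0],"grip":0.85},
    {"rot":[0,0,0],"slide":[0,0,0],"grip":1},
    {"rot":[0,0,0],"slide":[0,0,0],"grip":1},
    {"rot":[0,0,0],"slide":[0,0,0.02],"grip":1},
    {"rot":[0,0,0],"slide":[0,0,0.03],"grip":1},
    {"rot":[0,0,0],"slide":[0,0,0.03],"grip":1},
    {"rot":[0,0,0],"slide":[0,0,0.03],"grip":1}
  ]
}}

```text
time: 47.0
ee_pos: [0.6205, 0.0481, 0.2714]
eef_rot: [-0.0, 1.0, 0.0, 0.001]
ft_force: [0.5, 0.6, 0.1]
width: 0.0871
grip_force: 0.0
```

Emit:
{"fn": "arm_command", "kwargs": {
  "steps": [
    {"rot":[0,0,0],"slide":[-0.02,-0.02,0],"grip":0.5},
    {"rot":[0,0,0],"slide":[-0.025,-0.04,0],"grip":0},
    {"rot":[0,0,0],"slide":[-0.025,-0.05,0],"grip":0},
    {"rot":[0,0,0],"slide":[-0.02,-0.051,0],"grip":0},
    {"rot":[0,0,0],"slide":[0,0,0],"grip":0},
    {"rot":[0,0,0],"slide":[0,0,0],"grip":0},
    {"rot":[0,0,0],"slide":[0,0,0],"grip":0},
    {"rot":[0,0,0],"slide":[0,0,0],"grip":0}
  ]
}}

```text
time: 48.0
ee_pos: [0.5309, -0.1117, 0.2691]
eef_rot: [-0.002, 1.0, 0.0, 0.0]
ft_force: [0.1, 0.4, 0.8]
width: 0.0149
grip_force: 0.0
```

```bash
python3 - <<'E'
from h import *
st()
a=eyes.camera("side");b=eyes.camera("scene")
for n,c in (("side",a),("scene",b)):
  print(n,discs(c,z=.165),proj(c,[.6205,.0475,.165]))
A=cv2.resize(a["pixels"][150:300,160:320],None,fx=2.5,fy=2.5);B=cv2.resize(b["pixels"][230:380,230:390],None,fx=2.5,fy=2.5)
cv2.imwrite("pics/s6.png",np.hstack([A,B])[:,:,::-1])
E
```

```text
TCP [ 0.5309 -0.1117  0.2691] yaw 180.18 w 0.0149 j [ 1.18  0.4  -1.33  1.56  0.39  1.49  1.41] t 48.0
side [([0.6189, 0.049, 0.0583], -47, 0.0046, [249.0, 215.0], 270), ([0.622, 0.0904, 0.051], -122, 0.0039, [238.0, 227.0], 70)] [247.90155479 212.59089075]
scene [([-0.3743, 0.1096, 0.1965], -6, 0.0055, [614.0, 120.0], 831), ([0.6248, 0.0586, 0.0774], -145, 0.0036, [279.0, 281.0], 626)] [278.87559124 274.18966153]
```

View pics/s6.png

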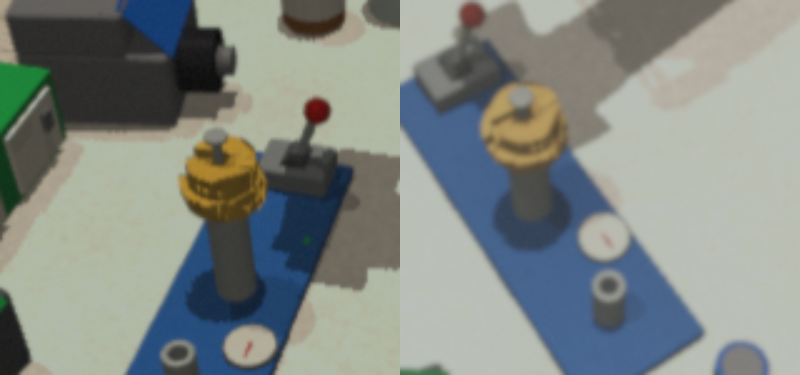

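Emit:
{"fn": "arm_command", "kwargs": {
  "steps": [
    {"rot":[0,0,0],"slide":[0,-0.001,-0.045],"grip":0},
    {"rot":[0,0,0],"slide":[0,0,-0.05],"grip":0},
    {"rot":[0,0,0],"slide":[0,0,-0.05],"grip":0},
    {"rot":[0,0,0],"slide":[0,0,-0.04],"grip":0},
    {"rot":[0,0,0],"slide":[0,0,0],"grip":0},
    {"rot":[0,0,0],"slide":[0.01,0,0],"grip":0},
    {"rot":[0,0,0],"slide":[0.01,0,0],"grip":0},
    {"rot":[0,0,0],"slide":[0,0,0],"grip":0}
  ]
}}

```text
time: 49.1
ee_pos: [0.552, -0.114, 0.085]
eef_rot: [-0.0, 1.0, 0.0, 0.001]
ft_force: [-0.3, -0.0, -0.4]
width: 0.0004
grip_force: 0.0
```

Emit:
{"fn": "arm_command", "kwargs": {
  "steps": [
    {"rot":[0,0,0],"slide":[0.01,0,0],"grip":0},
    {"rot":[0,0,0],"slide":[0.01,0,0],"grip":0},
    {"rot":[0,0,0],"slide":[0.01,0,0],"grip":0},
    {"rot":[0,0,0],"slide":[0.01,0,0],"grip":0},
    {"rot":[0,0,0],"slide":[0.01,0,0],"grip":0},
    {"rot":[0,0,0],"slide":[0.01,0,0],"grip":0},
    {"rot":[0,0,0],"slide":[0.006,0,0],"grip":0},
    {"rot":[0,0,0],"slide":[0,0,0],"grip":0}
  ]
}}

```text
time: 50.1
ee_pos: [0.617, -0.114, 0.0838]
eef_rot: [-0.0, 1.0, 0.0, 0.0]
ft_force: [0.5, -0.2, -0.6]
width: 0.0003
grip_force: 0.0
```

```bash
cat >> h.py <<'E'
def ball():
    for n in ("side","scene"):
        c=eyes.camera(n);hsv=cv2.cvtColor(c["pixels"],cv2.COLOR_RGB2HSV)
        m=cv2.inRange(hsv,(0,140,70),(8,255,255))|cv2.inRange(hsv,(172,140,70),(180,255,255))
        k,l,s,ce=cv2.connectedComponentsWithStats(m)
        for i in range(1,k):
            if 25<s[i,4]<400: print(n,s[i],onz(c,ce[i],.0955).round(3))
        print("model full over",proj(c,[.6465,-.1085,.0955]).round(1), "0.88",proj(c,[.639,-.1085,.099]).round(1))
E
python3 - <<'E'
from h import *
ball();st()
E
```

```text
side [264 368  15  29 346] [0.474 0.352 0.096]
side [374 385   5   6  29] [0.311 0.321 0.096]
model full over [264.1 191.5] 0.88 [266.9 190.8]
scene [440 360  12  11  88] [0.437 0.36  0.096]
model full over [236.  247.1] 0.88 [238.7 244.8]
TCP [ 0.6166 -0.1141  0.0839] yaw 180.04 w 0.0009 j [ 0.87  0.71 -1.08  1.57  0.65  1.26  1.26] t 50.2
```

Emit:
{"fn": "arm_command", "kwargs": {
  "steps": [
    {"rot":[0,0,0],"slide":[0.003,0,0],"grip":0},
    {"rot":[0,0,0],"slide":[0.003,0,0],"grip":0},
    {"rot":[0,0,0],"slide":[0,0,0],"grip":0},
    {"rot":[0,0,0],"slide":[0.002,0,0],"grip":0},
    {"rot":[0,0,0],"slide":[0,0,0],"grip":0},
    {"rot":[0,0,0],"slide":[0,0,0],"grip":0},
    {"rot":[0,0,0],"slide":[0,0,0],"grip":0},
    {"rot":[0,0,0],"slide":[0,0,0],"grip":0}
  ]
}}

```text
time: 51.2
ee_pos: [0.6242, -0.1143, 0.0837]
eef_rot: [-0.0, 1.0, -0.0, -0.0]
ft_force: [-5.7, 0.2, 1.3]
width: 0.0005
grip_force: 2.6
```

Emit:
{"fn": "arm_command", "kwargs": {
  "steps": [
    {"rot":[0,0,0],"slide":[0.0015,0,0],"grip":0},
    {"rot":[0,0,0],"slide":[0,0,0],"grip":0},
    {"rot":[0,0,0],"slide":[-0.02,0,0],"grip":0},
    {"rot":[0,0,0],"slide":[-0.03,0,0],"grip":0},
    {"rot":[0,0,0],"slide":[-0.04,0,0.04],"grip":0},
    {"rot":[0,0,0],"slide":[-0.04,-0.02,0.05],"grip":0},
    {"rot":[0,0,0],"slide":[-0.02,-0.03,0.05],"grip":0},
    {"rot":[0,0,0],"slide":[0,0,0],"grip":0}
  ]
}}

```text
time: 52.2
ee_pos: [0.4796, -0.1669, 0.2237]
eef_rot: [0.003, 1.0, -0.002, 0.003]
ft_force: [1.2, -0.1, -0.2]
width: 0.0007
grip_force: 0.0
```

```bash
python3 - <<'E'
from h import *
ball();st()
a=eyes.camera("side");b=eyes.camera("scene")
A=cv2.resize(a["pixels"][170:440,180:345],None,fx=2,fy=2);B=cv2.resize(b["pixels"][210:410,210:400],None,fx=2.1,fy=2.7)
cv2.imwrite("pics/s7.png",np.hstack([A,B])[:,:,::-1] if A.shape[0]==B.shape[0] else A[:,:,::-1])
E
```

```text
side [259 187   9  10  68] [ 0.649 -0.108  0.096]
side [264 368  15  29 329] [0.474 0.352 0.096]
side [374 385   5   6  29] [0.311 0.321 0.096]
model full over [264.1 191.5] 0.88 [266.9 190.8]
scene [233 244   7   7  37] [ 0.646 -0.109  0.096]
scene [440 360  12  11  87] [0.437 0.36  0.096]
model full over [236.  247.1] 0.88 [238.7 244.8]
TCP [ 0.4792 -0.1635  0.2208] yaw 179.95 w 0.0006 j [ 1.43  0.34 -1.39  1.72  0.35  1.36  1.54] t 52.3
```

View pics/s7.png

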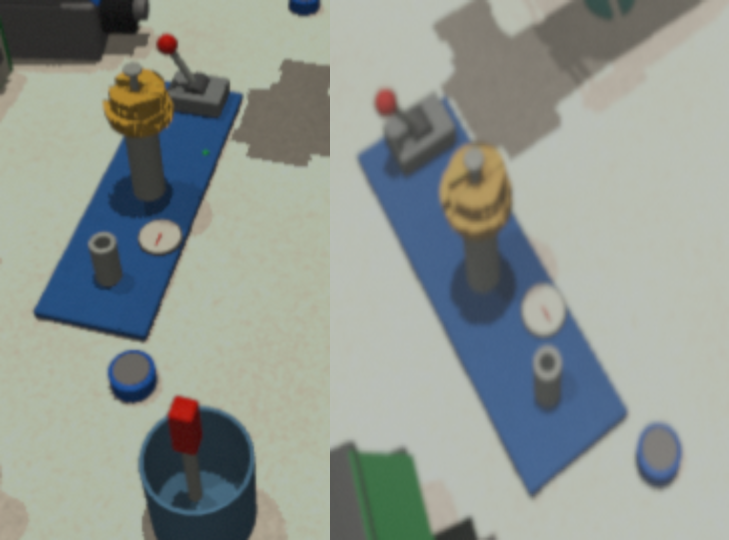

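```bash
python3 -c "
from h import *
print(order.close_job())"
```

```text
the job is handed in; nothing more can be done
None
```

The job is handed in, but it returned no verdict. In the last pictures the lock rod stands in the blue jar, all four discs found on the bench (two larger below two smaller) lie flat on the hanger with slots placed a quarter turn apart, the lever is fully over to the far side, and the gripper is clear of everything.

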